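String the overlocker's parts on the two spindles in order

ROBOT

A 7-joint arm with a two-finger parallel gripper is mounted at the origin on the work surface. World frame = base frame: x ahead of the robot, y to its left, z up, the work surface at z = 0. Lengths are in m, angles in rad, forces in N, time in s.
With the tool pointing down it reaches from about 0.4 to 0.75 m from the base axis. Payload 19.5 kg.
Tool frame: the origin (TCP) lies on the centre line of the jaws, within the pads' length; the fingertips stand 25 mm ahead of it and the grasp point (between the pads) lies 6 mm ahead of it; x points along the fingers, y is the direction in which the jaws open and shut, and the axes are right-handed (so a half turn about x gives the same grasp; the last joint's range is limited). The gripper opens to 85 mm and grips with 20 to 120 N. Pads are 22 mm wide; open, the fingers measure 114 mm over their backs; the gripper's body (76 mm by 85 mm) begins 54 mm behind the grasp point. The pads swing forward as they close: fully open they stand 13 mm farther back than shut.
Start: joints at [-1.263, 0.707, -0.028, 1.485, 0.022, 0.951, -0.075], TCP at [0.197, 0.54, 0.256] pointing down, gripper open.
Joint ranges: [-2.71, 2.71], [-0.32, 2.16], [-1.57, 1.52], [0, 2.45], [-1.46, 4.6], [0, 2.02], [-2.83, 2.83]. Speed limits (rad/s): [1.89, 1.89, 2.57, 2.57, 3.01, 3.01, 3.01].

INTERFACE

Orientations are given as a unit quaternion [x, y, z, w].
In Python, from bench import robot gives the robot as it stands. The module is installed in compiled form; this text tells all that it offers.
- The arm moves only by the tool send_rows, never from a script. Its argument "series" is a list that holds one entry, the list of rows, each a list of 5 numbers: the gripper's target within -1 to 1 (shut at 1, half-way at 0, fully open at -1), then the shift along the tool's x, y, z in cm, then the turn about the tool's x in degrees. A call has 1 to 12 rows; each row shifts and turns the pose as measured when the row begins, along the tool's axes as they then stand; what a row does not reach is not made up. A row lasts 1/10 s, in which the tool goes at most 50 mm and 8.59 degrees, less where a joint would pass 70% of its speed; a pose out of reach is approached as far as the arm can. A call is refused whole if a number of a shift passes 5 or a number of a turn 8.59, either way. A call with a gripper value outside its range is refused whole. The fingers move at their own pace and stop on an object; "force" is the grip in N (left out, the last holds). Time passes only in rows, so rows that do not move let the fingers close. It gives the time, the measured TCP pose, the force and the opening at its end, in the units of the state.
- robot.get_obs(): the state, without advancing time (a new reading comes with each control period).
- robot.get_image(name): name is "side" or "top"; returns the picture (480x640x3 uint8, blue, green, red); there is no depth.
- robot.get_calibration(name): a dict with "fx", "fy", "cx", "cy" (pixels), "xyz" and "attitude" of the camera in the world. Camera axes: x right, y up, looking along -z (the intrinsics and any distortion apply to the point x, -y, -z); pixel columns grow to the right and rows downward; lengths in m; the calibration is good to about 2 mm. A picture is of the moment at which its call begins. get_calibration takes no time and is no camera call.
- robot.job_done(): hands the job in, once; it reports no verdict.
The state is a dict: "clock": time; "q": joint angles; "dq": joint speeds; "tau": joint torques, N m; "tool_pos": TCP position; "tool_rot": TCP orientation; "wrist_force": force on the tool from outside, world axes, zero at the start; "wrist_torque": the same for the moment, N m; "opening": finger opening in m.
Only numpy, scipy, OpenCV 4.12 (cv2) and the standard library are available. Lean on these libraries where they do the work, as an engineer would, in place of code of your own. Each camera call takes 0.05 s, during which the arm holds its last target.

TASK

Thread the stripped overlocker's loose parts onto the two parts spindles so they stay in order for reassembly: on the square wooden spindle the olive pulley at the bottom, then the red ring, then the brass collar on top; on the round white spindle the blue dial first and the steel nut on top of it. Each part keeps the way up it has now and must sit flat, fully down on the base or on the part beneath it, and be let go. Leave the oil bottle, thread cone and screwdriver where they are.

Things in the scene. Friction and masses are not known exactly. Their poses are not given: they have to be found in the camera images.
- pulley: Olive-painted steel belt pulley with a V groove round its edge: loose, lying flat, 64 mm outside diameter, 20 mm high, 22 mm through bore, about 180 g. Origin: centre of the underside (bore axis); z up along the bore; yaw does not matter.
- friction_ring: Plain red friction ring: loose, lying flat, 50 mm outside diameter, 16 mm high, 22 mm through bore, about 60 g. Origin: centre of the underside (bore axis); z up along the bore; yaw does not matter.
- collar: Brass collar (golden): loose, standing on its flat face, 38 mm outside diameter, 18 mm high, 22 mm through bore, about 90 g. Origin: centre of the underside (bore axis); z up along the bore; yaw does not matter.
- dial: Blue plastic tension dial with white tick marks on its top: loose, lying flat, 54 mm outside diameter, 16 mm high, 22 mm through bore, about 50 g. Origin: centre of the underside (bore axis); z up along the bore; yaw does not matter.
- nut: Knurled steel nut (grey): loose, standing on its flat face, 34 mm outside diameter, 20 mm high, 22 mm through bore, about 70 g. Origin: centre of the underside (bore axis); z up along the bore; yaw does not matter.
- square_spindle: Parts spindle with a square light-wood base, 76 x 76 mm. Fixed to the bench. Origin: centre of the base's underside, on the bench top (z = 0), on the post's axis; z up. Base 10 mm thick; from its middle rises a bare aluminium post, 13 mm diameter with a tapered tip, whose tip is 56 mm above the bench.
- round_spindle: Parts spindle with a round white base, 76 mm diameter. Fixed to the bench. Origin: centre of the base's underside, on the bench top (z = 0), on the post's axis; z up. Base 10 mm thick; from its middle rises a bare aluminium post, 13 mm diameter with a tapered tip, whose tip is 56 mm above the bench.
- oil_bottle: Bystander: loose amber oil bottle with a red cap, 48 mm diameter, 120 mm tall, upright at one side. Origin: centre of its underside. Leave it.
- thread_cone: Bystander: loose cream thread cone, 60 mm across the foot, 105 mm tall, upright at one side. Origin: centre of its underside. Leave it.
- screwdriver: Bystander: loose orange-handled screwdriver, 170 mm long, lying across the far side of the work. Origin: at bench level under the tool, its x axis along the tool. Leave it.
Mind the look-alikes: they are no part of the job. Of the things like the nut, leave any that is purple or turquoise; of the rest the smaller one is meant.

How it is judged:
By the outcome, as a careful person would: the job done as asked, in the order asked, and still so for the second after the job is handed in, with the robot touching nothing.
It also fails if it takes over 99 s, if anything falls off the work surface, if the arm or the gripper's body presses on something with over 40 N, if the wrist force passes 120 N, or if a joint passes its speed limit or range.

## Working session

There is one attempt and no reset: what is moved stays moved. The work goes in short steps, Python scripts to look and compute and a tool call to move; the robot and the scene stay as the last step left them, time stands still between calls to the robot, and variables do not carry over. Pictures are saved under pics/ and viewed, and the job is handed in when it is done.

Besides the shell and the picture viewer there is one more tool, called after "Emit:" as name(argument=value, ...) on one line, values as JSON. send_rows: Moves the arm, as the interface text tells. Its arguments: {"type":"object","properties":{"series":{"type":"array","items":{"type":"array","items":{"type":"array","items":{"type":"number"}}}},"force":{"type":"number"}},"required":["series"]}

```bash
mkdir -p pics
python3 - <<'E'
from bench import robot
import cv2
for n in("top","side"):
    cv2.imwrite(f"pics/{n}0.png",robot.get_image(n)); print(n,robot.get_calibration(n))
print(robot.get_obs())
E
```

```text
top {'fx': 586.9640773250361, 'fy': 586.9640773250361, 'cx': 321.4192900948787, 'cy': 233.26236305571607, 'xyz': array([0.50205911, 0.01590147, 1.54644833]), 'attitude': array([ 0.01499204, -0.02860964, -0.69750791,  0.71584876])}
side {'fx': 503.60796939385347, 'fy': 503.60796939385347, 'cx': 315.2064524805748, 'cy': 238.215242760913, 'xyz': array([0.2931529 , 0.84337962, 0.64101897]), 'attitude': array([-0.08153752,  0.47322624,  0.86509668, -0.14496998])}
{'clock': 0.1, 'q': array([-1.26269313,  0.70701925, -0.02765008,  1.48491484,  0.02200332,
        0.95090836, -0.07550112]), 'dq': array([-0.0017289 , -0.0019763 ,  0.00049797, -0.0006992 , -0.00053735,
       -0.00095425, -0.00132316]), 'tau': array([ 2.59228527e-04, -8.84271169e+01,  1.23616789e+00, -2.36443216e+01,
        1.69456587e-02,  5.16812259e-03, -1.58632821e-05]), 'tool_pos': array([0.19697638, 0.53999767, 0.25589507]), 'tool_rot': array([ 0.12270547,  0.69637551, -0.12336645,  0.6962652 ]), 'wrist_force': array([0.3278542 , 0.63138978, 0.00349484]), 'wrist_torque': array([ 0.08342638, -0.01336064,  0.00468005]), 'opening': 0.08525964474831982}
```

View pics/top0.png

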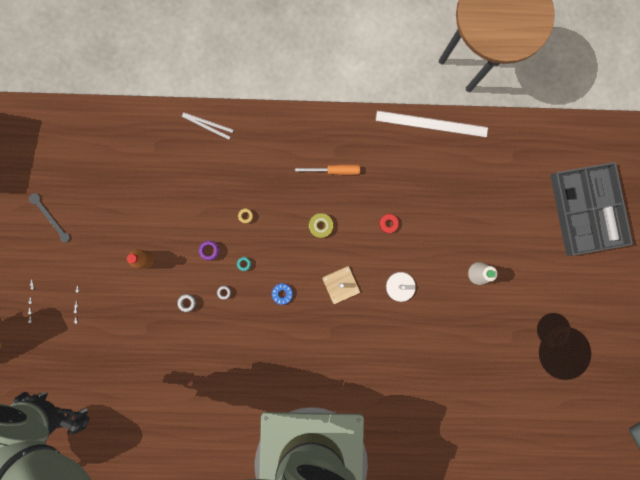

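View pics/side0.png

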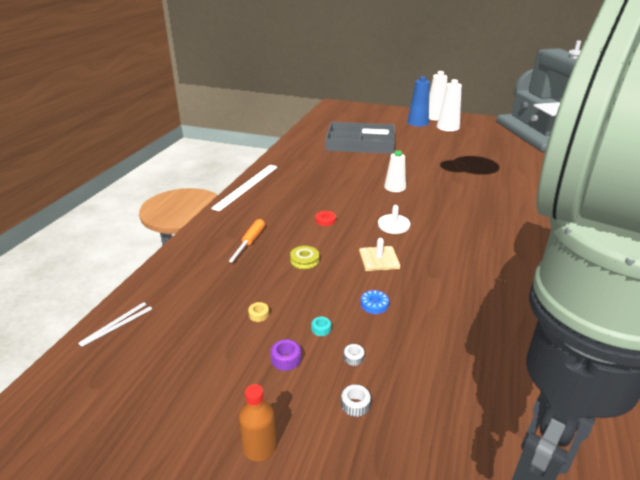

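```bash
cat > h.py <<'E'
import numpy as np,cv2
from scipy.spatial.transform import Rotation as R
from bench import robot
def ray(n,u,v):
    c=robot.get_calibration(n)
    d=np.array([(u-c['cx'])/c['fx'],-(v-c['cy'])/c['fy'],-1.])
    return c['xyz'],R.from_quat(c['attitude']).apply(d)
def onz(n,u,v,z):
    o,d=ray(n,u,v); return o+d*(z-o[2])/d[2]
def proj(n,p):
    c=robot.get_calibration(n)
    q=R.from_quat(c['attitude']).inv().apply(np.array(p)-c['xyz'])
    return c['cx']+c['fx']*q[0]/-q[2], c['cy']-c['fy']*q[1]/-q[2]
def blob(img,lo,hi,near,r):
    hsv=cv2.cvtColor(img,cv2.COLOR_BGR2HSV)
    m=cv2.inRange(hsv,np.array(lo),np.array(hi))
    k=np.zeros_like(m); cv2.circle(k,tuple(int(x) for x in near),r,255,-1); m&=k
    cs,_=cv2.findContours(m,cv2.RETR_EXTERNAL,cv2.CHAIN_APPROX_NONE)
    if not cs: return None
    pts=cv2.convexHull(np.vstack([c for c in cs if cv2.contourArea(c)>3] or cs))
    M=cv2.moments(pts); return M['m10']/M['m00'],M['m01']/M['m00'],cv2.contourArea(pts),cv2.minAreaRect(pts)[1]
E
cat > m.py <<'E'
from h import *
t=cv2.imread('pics/top0.png');s=cv2.imread('pics/side0.png')
W=([0,0,130],[180,70,255])
P={'pulley':(([22,80,60],[35,255,255]),(321,225),(305,257),20,.010),
'ring':(([0,190,100],[5,255,255]),(389,224),(326,218),16,.008),
'collar':(([16,80,80],[32,255,255]),(246,216),(259,312),14,.009),
'dial':(([100,120,80],[125,255,255]),(282,294),(375,302),18,.008),
'nut':(W,(224,293),(354,354),12,.010),
'bignut':(W,(187,303),(356,400),18,.010),
'sq':(([10,40,120],[30,160,255]),(341,285),(380,259),26,.010),
'rd':(W,(401,287),(394,224),20,.010)}
for k,(c,a,b,r,z) in P.items():
    A=blob(t,*c,a,r);B=blob(s,*c,b,r+6)
    print(k,[ (np.round(X[:2],1),round(X[2]),np.round(X[3],1)) if X else None for X in(A,B)])
    if A: 
        p=onz('top',*A[:2],z); print('   top',p.round(4), 'size mm',(np.array(A[3])/587*(1.546-z)*1000).round(0))
    if B: print('   side',onz('side',*B[:2],z).round(4))
for n,im,(x,y) in(('top',t,(320,250)),('side',s,(330,300))):
    c=im[170:330,160:440] if n=='top' else im[190:430,220:440]
    cv2.imwrite(f'pics/{n}z.png',cv2.resize(c,None,fx=2.5,fy=2.5,interpolation=cv2.INTER_CUBIC))
E
python3 m.py
```

```text
pulley [(array([320.6, 225.1]), 457, array([24., 23.])), (array([304.2, 257. ]), 558, array([22., 29.]))]
   top [ 0.6188 -0.0098  0.01  ] size mm [63. 60.]
   side [ 0.6168 -0.0077  0.01  ]
ring [None, (array([325.1, 219.1]), 160, array([12., 18.]))]
   side [ 0.6257 -0.1815  0.008 ]
collar [(array([245. , 215.5]), 170, array([15., 14.])), (array([258.1, 311.5]), 332, array([19., 20.]))]
   top [0.6387 0.1891 0.009 ] size mm [39. 37.]
   side [0.6376 0.1895 0.009 ]
dial [(array([281.9, 293.6]), 303, array([19.1, 19.8])), (array([374.3, 301.8]), 488, array([22., 27.]))]
   top [0.4372 0.0865 0.008 ] size mm [50. 52.]
   side [0.4358 0.0891 0.008 ]
nut [(array([223. , 292.3]), 129, array([13., 12.])), (array([353.3, 354.1]), 364, array([21., 21.]))]
   top [0.437  0.2393 0.01  ] size mm [34. 31.]
   side [0.4367 0.2386 0.01  ]
bignut [(array([185.3, 302.7]), 227, array([17., 17.])), (array([355.2, 399.8]), 768, array([32., 29.]))]
   top [0.4075 0.3357 0.01  ] size mm [44. 44.]
   side [0.4081 0.3308 0.01  ]
sq [(array([341.1, 283.4]), 1934, array([51., 46.])), (array([379.9, 259.2]), 3119, array([63.4, 61.1]))]
   top [ 0.4675 -0.0672  0.01  ] size mm [133. 120.]
   side [ 0.4576 -0.053   0.01  ]
rd [(array([400.3, 286.4]), 683, array([29., 29.])), (array([391.8, 227.3]), 992, array([29.7, 42.5]))]
   top [ 0.4635 -0.2224  0.01  ] size mm [76. 76.]
   side [ 0.4606 -0.1931  0.01  ]
```

View pics/topz.png

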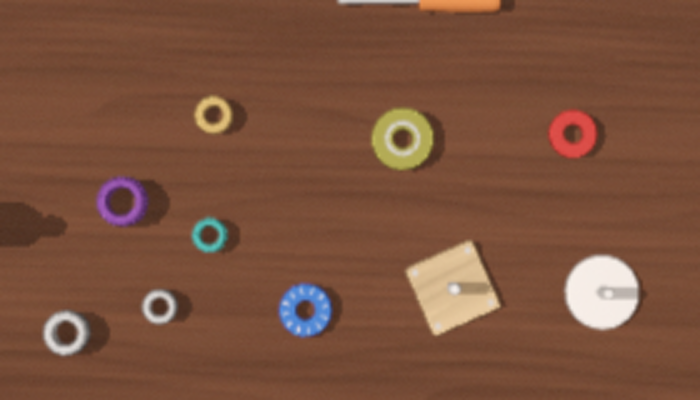

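```bash
cat > m2.py <<'E'
from h import *
t=cv2.imread('pics/top0.png');s=cv2.imread('pics/side0.png')
hs=cv2.cvtColor(t,cv2.COLOR_BGR2HSV)
print('ring hsv',hs[224,381:398].tolist()); print('sq',hs[295,325:358:3].tolist())
def show(k,n,u,v,z):print(k,n,(round(u,1),round(v,1)),onz(n,u,v,z).round(4))
for n,im,a in(('top',t,(389,224)),('side',s,(325,218))):
    A=blob(im,[0,190,100],[12,255,255],a,16)or blob(im,[170,150,100],[180,255,255],a,16)
    if A: show('ring',n,*A[:2],.008);print(A[2:])
    hsv=cv2.cvtColor(im,cv2.COLOR_BGR2HSV)
    m=cv2.inRange(hsv,np.array([10,30,160]),np.array([30,160,255]))
    a=(341,285) if n=='top' else (380,259)
    k=np.zeros_like(m);cv2.circle(k,a,28,255,-1);m&=k
    c=max(cv2.findContours(m,cv2.RETR_EXTERNAL,cv2.CHAIN_APPROX_NONE)[0],key=cv2.contourArea)
    r=cv2.minAreaRect(c);print('sq rect',r);show('sq',n,*r[0],.010)
g=cv2.resize(t[260:310,315:425],None,fx=7,fy=7,interpolation=cv2.INTER_CUBIC);cv2.imwrite('pics/sp_t.png',g)
g=cv2.resize(s[195:275,345:425],None,fx=7,fy=7,interpolation=cv2.INTER_CUBIC);cv2.imwrite('pics/sp_s.png',g)
E
python3 m2.py
```

```text
ring hsv [[1, 172, 218], [1, 174, 218], [1, 172, 218], [1, 172, 211], [3, 174, 158], [7, 150, 97], [10, 137, 84], [9, 138, 83], [10, 139, 92], [10, 142, 120], [10, 144, 124], [5, 161, 141], [2, 176, 194], [1, 170, 217], [1, 172, 219], [1, 172, 218], [1, 173, 211]]
sq [[10, 137, 123], [11, 135, 123], [17, 81, 228], [18, 81, 226], [18, 82, 222], [18, 82, 224], [18, 80, 227], [17, 79, 230], [17, 79, 229], [18, 86, 213], [13, 120, 130]]
sq rect ((340.53607177734375, 284.7062072753906), (29.546573638916016, 29.241971969604492), 66.03750610351562)
sq top (340.5, 284.7) [ 0.4641 -0.0658  0.01  ]
ring side (325.1, 219.1) [ 0.6257 -0.1815  0.008 ]
(160.0, (12.0, 18.0))
sq rect ((379.00006103515625, 257.5000305175781), (32.01470184326172, 38.07809066772461), 75.96376037597656)
sq side (379.0, 257.5) [ 0.4609 -0.0588  0.01  ]
```

View pics/sp_t.png

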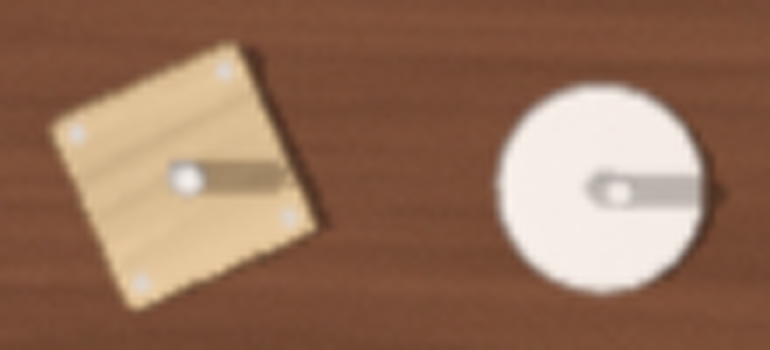

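View pics/sp_s.png

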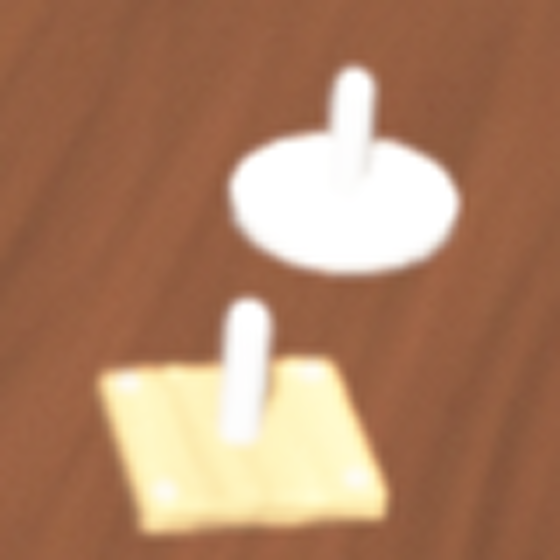

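Run:
```python
from h import *
t=cv2.imread('pics/top0.png')
A=blob(t,[0,155,135],[5,255,255],(389,224),14);print(A,onz('top',*A[:2],.008))
for n,p in(('sq',[.464,-.066,.056]),('sq0',[.464,-.066,.01]),('rd',[.4635,-.2224,.056]),('rd0',[.4635,-.2224,.01])):
    print(n,proj('top',p),proj('side',p))
```

```text
(388.46276595744683, 223.0336879432624, 282.0, (18.0, 19.0)) [ 0.62914229 -0.18851136  0.008     ]
sq (np.float64(341.5640619153487), np.float64(285.23518165795304)) (np.float64(379.7405072376155), np.float64(237.89160142934736))
sq0 (np.float64(340.6074041463679), np.float64(284.75970748727445)) (np.float64(378.38100426126664), np.float64(255.47031976443665))
rd (np.float64(403.126783014357), np.float64(286.96659583300254)) (np.float64(394.6620791853512), np.float64(204.75910081942158))
rd0 (np.float64(400.33117967159984), np.float64(286.4402363562883)) (np.float64(393.1398324303393), np.float64(221.23451294847433))
```

```bash
cat > go.py <<'E'
import sys
from h import *
# go.py x y z : print remaining move in tool axes (cm), yaw turn needed so jaws lie along world x
x=[float(a) for a in sys.argv[1:4]]
o=robot.get_obs();r=R.from_quat(o['tool_rot']);M=r.as_matrix()
d=np.array(x)-o['tool_pos']
ang=np.degrees(np.arctan2(M[1,1],M[0,1]))
tgt=float(sys.argv[4]) if len(sys.argv)>4 else 0
dd=(tgt-ang+90)%180-90   # world-yaw change; tool x down => turn about tool x = -dd
print('t',round(o['clock'],2),'pos',o['tool_pos'].round(4),'open',round(o['opening'],4),'F',o['wrist_force'].round(1),'q',o['q'].round(2))
print('axes',M.T.round(3).tolist(),'jaw yaw',round(ang,1),'turn',round(-dd,1))
print('shift cm now',(M.T@d*100).round(2),' after turn',((r*R.from_euler('x',-dd,degrees=True)).as_matrix().T@d*100).round(2))
E
python3 go.py .618 -.009 .15
python3 - <<'E'
from h import *
for n,u in (('bottle',(140,259)),('turq',(244,264)),('cone',(483,273)),('purple',(209,251)),('drv',(345,170))):print(n,onz('top',*u,.02).round(3))
E
```

```text
t 0.1 pos [0.197  0.54   0.2559] open 0.0853 F [0.3 0.6 0. ] q [-1.26  0.71 -0.03  1.48  0.02  0.95 -0.08]
axes [[-0.0, -0.001, -1.0], [0.343, 0.939, -0.001], [0.939, -0.343, 0.0]] jaw yaw 70.0 turn 70.0
shift cm now [ 10.63 -37.14  58.37]  after turn [10.63 42.11 54.89]
bottle [0.518 0.455 0.02 ]
turq [0.512 0.186 0.02 ]
cone [ 0.504 -0.437  0.02 ]
purple [0.543 0.278 0.02 ]
drv [ 0.765 -0.07   0.02 ]
```

Emit:
send_rows(series=[[[-1, 0, 0, 5, 5], [-1, 0, 0, 5, 5], [-1, 0, 0, 5, 5], [-1, 0, 0, 5, 5], [-1, 0, 0, 5, 5], [-1, 0, 0, 5, 5], [-1, 0, 0, 5, 5], [-1, 0, 0, 5, 5], [-1, 0, 0, 5, 5], [-1, 0, 0, 5, 5], [-1, 0, 0, 5, 5], [-1, 0, 0, 5, 5]]], force=40)

```text
clock: 1.3
tool_pos: [0.577, 0.1174, 0.2507]
tool_rot: [0.46, 0.537, -0.464, 0.534]
wrist_force: [1.4, -0.5, -0.4]
opening: 0.0855
```

```bash
python3 go.py .618 -.009 .10
```

```text
t 1.3 pos [0.577  0.1174 0.2507] open 0.0855 F [ 1.4 -0.5 -0.4] q [-0.35  0.75  0.2   1.44 -0.16  0.98  0.03]
axes [[-0.007, -0.002, -1.0], [0.989, 0.145, -0.007], [0.145, -0.989, 0.001]] jaw yaw 8.4 turn 8.4
shift cm now [15.06  2.33 13.09]  after turn [15.06  4.21 12.61]
```

Emit:
send_rows(series=[[[-1, 3, 0.5, 3.2, 4.2], [-1, 3, 1, 3.2, 4.2], [-1, 3, 1.2, 3.2, 0], [-1, 3, 1.2, 3, 0], [-1, 3, 0, 0, 0], [-1, 0, 0, 0, 0], [-1, 0, 0, 0, 0]]])

```text
clock: 2.0
tool_pos: [0.6229, -0.0211, 0.0955]
tool_rot: [-0.502, -0.496, 0.508, -0.494]
wrist_force: [0.1, -0.6, 0.3]
opening: 0.0854
```

```bash
python3 go.py .618 -.009 .030
```

```text
t 2.0 pos [ 0.6229 -0.0211  0.0955] open 0.0854 F [ 0.1 -0.6  0.3] q [-0.1   1.    0.17  1.45 -0.21  0.72  0.14]
axes [[-0.007, -0.004, -1.0], [1.0, -0.02, -0.007], [-0.02, -1.0, 0.005]] jaw yaw -1.1 turn -1.1
shift cm now [ 6.54 -0.47 -1.23]  after turn [ 6.54 -0.45 -1.24]
```

Emit:
send_rows(series=[[[-1, 0, -0.5, -1.2, 0], [-1, 0, 0, 0, 0], [-1, 1.8, 0, 0, 0], [-1, 1.8, 0, 0, 0], [-1, 1.2, 0, 0, 0], [-1, 0, 0, 0, 0], [-1, 0, 0, 0, 0]]])

```text
clock: 2.7
tool_pos: [0.6205, -0.0025, 0.0545]
tool_rot: [0.504, 0.495, -0.503, 0.498]
wrist_force: [-0.1, -0.2, 0.1]
opening: 0.0854
```

```bash
python3 go.py .618 -.009 .030
python3 - <<'E'
from h import *
for n in('top','side'):cv2.imwrite(f'pics/{n}1.png',cv2.resize(robot.get_image(n)[150:350,200:440],None,fx=3,fy=3))
E
```

```text
t 2.7 pos [ 0.6205 -0.0025  0.0545] open 0.0854 F [-0.1 -0.2  0.1] q [-0.12  1.05  0.15  1.48 -0.23  0.62  0.13]
axes [[0.004, -0.003, -1.0], [1.0, -0.013, 0.004], [-0.013, -1.0, 0.003]] jaw yaw -0.7 turn -0.7
shift cm now [ 2.45 -0.25  0.65]  after turn [ 2.45 -0.26  0.64]
```

View pics/side1.png

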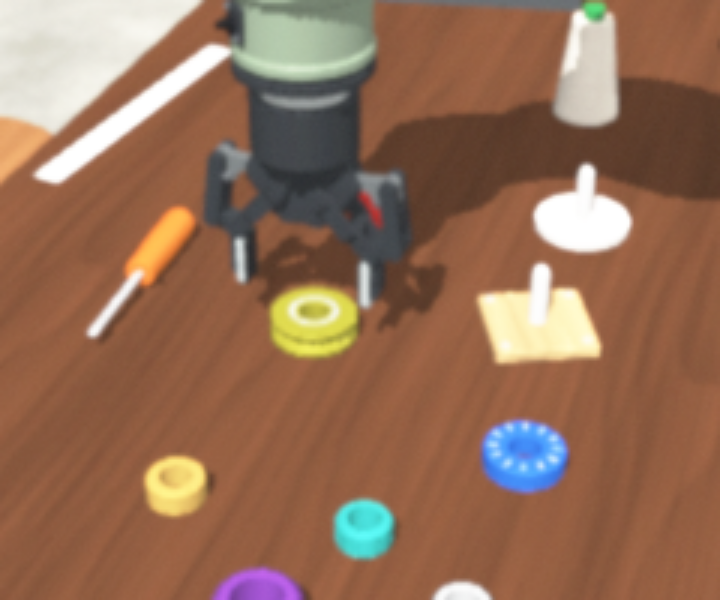

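Emit:
send_rows(series=[[[-1, 0, -0.2, 0.4, 0], [-1, 0, 0, 0, 0], [-1, 0, 0, 0, 0]]])

```text
clock: 3.1
tool_pos: [0.6187, -0.0072, 0.0559]
tool_rot: [0.504, 0.495, -0.503, 0.499]
wrist_force: [-0.2, -0.1, -0.3]
opening: 0.0858
```

```bash
python3 go.py .618 -.009 .030
```

```text
t 3.1 pos [ 0.6187 -0.0072  0.0559] open 0.0858 F [-0.2 -0.1 -0.3] q [-0.11  1.05  0.15  1.49 -0.23  0.62  0.14]
axes [[0.005, -0.003, -1.0], [1.0, -0.013, 0.006], [-0.013, -1.0, 0.003]] jaw yaw -0.8 turn -0.8
shift cm now [ 2.59 -0.09  0.18]  after turn [ 2.59 -0.09  0.18]
```

Emit:
send_rows(series=[[[-1, 1, -0.1, 0.1, 0], [-1, 1, 0, 0, 0], [-1, 0.6, 0, 0, 0], [-1, 0, 0, 0, 0], [-1, 0, 0, 0, 0]]])

```text
clock: 3.6
tool_pos: [0.6175, -0.0084, 0.0268]
tool_rot: [0.504, 0.495, -0.503, 0.498]
wrist_force: [-1.1, -0.1, -0.3]
opening: 0.0853
```

```bash
python3 go.py .618 -.009 .030
```

```text
t 3.6 pos [ 0.6175 -0.0084  0.0268] open 0.0853 F [-1.1 -0.1 -0.3] q [-0.11  1.09  0.14  1.5  -0.23  0.56  0.14]
axes [[0.004, -0.003, -1.0], [1.0, -0.014, 0.004], [-0.014, -1.0, 0.003]] jaw yaw -0.8 turn -0.8
shift cm now [-0.32  0.06  0.06]  after turn [-0.32  0.06  0.06]
```

Emit:
send_rows(series=[[[-1, -0.2, 0, 0, 0], [-1, 0, 0, 0, 0], [0.6, 0, 0, 0, 0], [0.6, 0, 0, 0, 0], [0.6, 0, 0, 0, 0], [0.6, 0, 0, 0, 0], [0.6, 0, 0, 0, 0], [0.6, 0, 0, 0, 0], [0.6, 0, 0, 0, 0]]], force=40)

```text
clock: 4.5
tool_pos: [0.6179, -0.0083, 0.0305]
tool_rot: [0.504, 0.495, -0.503, 0.499]
wrist_force: [-0.3, 0.4, 0.5]
opening: 0.0623
```

```bash
python3 go.py .464 -.066 .13
```

```text
t 4.5 pos [ 0.6179 -0.0083  0.0305] open 0.0623 F [-0.3  0.4  0.5] q [-0.11  1.09  0.14  1.5  -0.23  0.57  0.14]
axes [[0.006, -0.003, -1.0], [1.0, -0.013, 0.006], [-0.013, -1.0, 0.002]] jaw yaw -0.8 turn -0.8
shift cm now [-10.02 -15.25   6.  ]  after turn [-10.02 -15.33   5.8 ]
```

Emit:
send_rows(series=[[[0.6, -2, 0, 0, 0], [0.6, -2, 0, 0, 0], [0.6, -2, 0, 0, 0], [0.6, -2, 0, 0, 0], [0.6, -2, 0, 0, 0], [0.6, 0, 0, 0, 0], [0.6, 0, -2.5, 1, 0], [0.6, 0, -3, 1.2, 0], [0.6, 0, -3, 1.2, 0], [0.6, 0, -3, 1.2, 0], [0.6, 0, -2, 0.6, 0], [0.6, 0, 0, 0, 0]]], force=60)

```text
clock: 5.7
tool_pos: [0.4743, -0.0594, 0.1293]
tool_rot: [-0.502, -0.496, 0.504, -0.498]
wrist_force: [0.7, -0.9, -1.6]
opening: 0.0613
```

```bash
python3 go.py .464 -.066 .10;python3 - <<'E'
from h import *
for n in('top','side'):cv2.imwrite(f'pics/{n}2.png',cv2.resize(robot.get_image(n)[150:350,200:440],None,fx=3,fy=3))
E
```

```text
t 5.7 pos [ 0.4743 -0.0594  0.1293] open 0.0613 F [ 0.7 -0.9 -1.6] q [-0.01  0.79  0.11  1.97 -0.21  0.39  0.26]
axes [[0.001, -0.003, -1.0], [1.0, -0.012, 0.001], [-0.012, -1.0, 0.003]] jaw yaw -0.7 turn -0.7
shift cm now [ 2.93 -1.02  0.67]  after turn [ 2.93 -1.03  0.65]
```

View pics/side2.png

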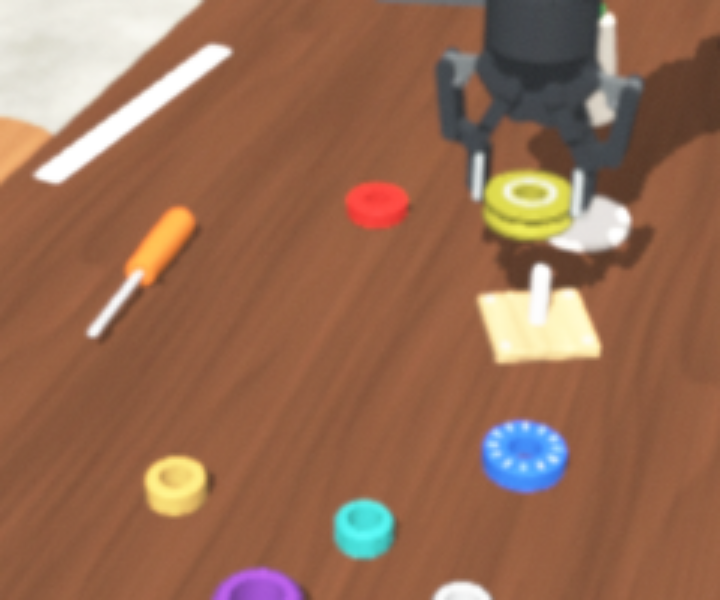

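Emit:
send_rows(series=[[[0.6, 0.8, -0.8, 0.5, 0], [0.6, 0.8, 0, 0, 0], [0.6, 0, 0, 0, 0], [0.6, 0, 0, 0, 0]]])

```text
clock: 6.2
tool_pos: [0.4711, -0.0622, 0.1115]
tool_rot: [0.503, 0.496, -0.502, 0.499]
wrist_force: [0.2, -0.7, -0.9]
opening: 0.0617
```

```bash
python3 go.py .464 -.066 .10;python3 - <<'E'
from h import *
s=robot.get_image('side');o=robot.get_obs();p=o['tool_pos']
z=p[2]-.0305+.010
u=proj('side',[p[0],p[1],z])
A=blob(s,[22,80,60],[35,255,255],u,24)
print(u,A,onz('side',*A[:2],z),p)
c=s[int(u[1])-45:int(u[1])+75,int(u[0])-60:int(u[0])+60]
cv2.imwrite('pics/s3.png',cv2.resize(c,None,fx=5,fy=5))
E
```

```text
t 6.2 pos [ 0.4711 -0.0622  0.1115] open 0.0617 F [ 0.2 -0.7 -0.9] q [ 0.01  0.82  0.1   2.   -0.21  0.33  0.27]
axes [[0.004, -0.002, -1.0], [1.0, -0.009, 0.004], [-0.009, -1.0, 0.002]] jaw yaw -0.5 turn -0.5
shift cm now [ 1.15 -0.71  0.38]  after turn [ 1.15 -0.71  0.37]
(np.float64(377.11699930089134), np.float64(224.28717729444836)) (377.1948014852899, 224.88031990859753, 583.5, (24.0, 28.0)) [ 0.47038823 -0.05981416  0.09103829] [ 0.47110279 -0.06213824  0.11153829]
```

View pics/s3.png

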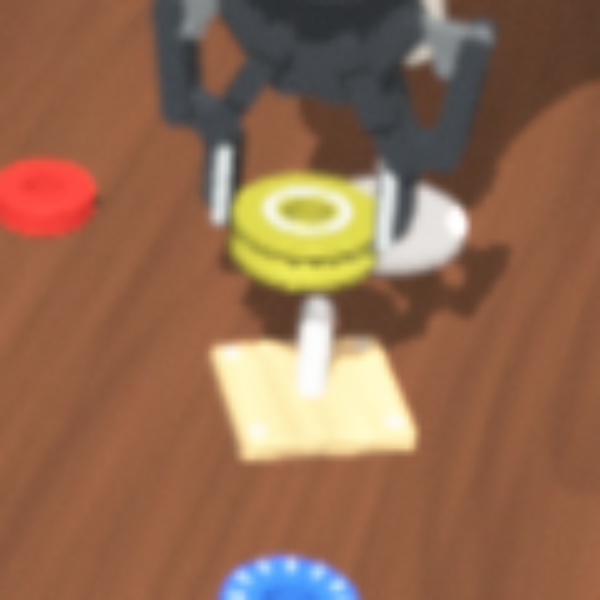

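Emit:
send_rows(series=[[[0.6, 0, -0.6, 0.4, 0], [0.6, 0, 0, 0, 0], [0.6, 0, 0, 0, 0]]])

```text
clock: 6.55
tool_pos: [0.4651, -0.0662, 0.1119]
tool_rot: [0.503, 0.496, -0.501, 0.5]
wrist_force: [-0.3, -0.1, -1.6]
opening: 0.0615
```

```bash
python3 go.py .464 -.067 .0415
```

```text
t 6.55 pos [ 0.4651 -0.0662  0.1119] open 0.0615 F [-0.3 -0.1 -1.6] q [ 0.02  0.82  0.09  2.02 -0.21  0.31  0.28]
axes [[0.005, -0.002, -1.0], [1.0, -0.008, 0.005], [-0.008, -1.0, 0.002]] jaw yaw -0.5 turn -0.5
shift cm now [ 7.04 -0.15  0.07]  after turn [ 7.04 -0.15  0.07]
```

Descend gently and watch the force.

Emit:
send_rows(series=[[[0.6, 0.8, -0.1, 0, 0], [0.6, 1, 0, 0, 0], [0.6, 1, 0, 0, 0], [0.6, 1, 0, 0, 0], [0.6, 0.5, 0, 0, 0], [0.6, 0, 0, 0, 0], [0.6, 0, 0, 0, 0]]])

```text
clock: 7.25
tool_pos: [0.4641, -0.0661, 0.0642]
tool_rot: [0.503, 0.496, -0.502, 0.499]
wrist_force: [-0.8, -0.0, -1.7]
opening: 0.0615
```

```bash
python3 go.py .464 -.067 .0415
```

```text
t 7.25 pos [ 0.4641 -0.0661  0.0642] open 0.0615 F [-0.8 -0.  -1.7] q [ 0.04  0.91  0.05  2.04 -0.22  0.19  0.28]
axes [[0.004, -0.002, -1.0], [1.0, -0.008, 0.004], [-0.008, -1.0, 0.002]] jaw yaw -0.5 turn -0.5
shift cm now [ 2.27 -0.02  0.08]  after turn [ 2.27 -0.02  0.08]
```

Underside ≈34 mm, post is inside the bore with no side force.

Emit:
send_rows(series=[[[0.6, 0.8, 0, 0, 0], [0.6, 0.8, 0, 0, 0], [0.6, 0.4, 0, 0, 0], [0.6, 0.2, 0, 0, 0], [0.6, 0, 0, 0, 0], [0.6, 0, 0, 0, 0]]])

```text
clock: 7.85
tool_pos: [0.4646, -0.0662, 0.0408]
tool_rot: [0.503, 0.496, -0.501, 0.5]
wrist_force: [-0.2, -0.2, 0.5]
opening: 0.0618
```

```bash
python3 go.py .464 -.067 .0415
```

```text
t 7.85 pos [ 0.4646 -0.0662  0.0408] open 0.0618 F [-0.2 -0.2  0.5] q [ 0.05  0.96  0.04  2.04 -0.22  0.13  0.29]
axes [[0.005, -0.002, -1.0], [1.0, -0.008, 0.005], [-0.008, -1.0, 0.002]] jaw yaw -0.5 turn -0.5
shift cm now [-0.07 -0.06  0.08]  after turn [-0.07 -0.06  0.08]
```

Emit:
send_rows(series=[[[-1, 0, 0, 0, 0], [-1, 0, 0, 0, 0], [-1, 0, 0, 0, 0], [-1, 0, 0, 0, 0], [-1, 0, 0, 0, 0], [-1, -2, 0, 0, 0], [-1, -3, 0, 0, 0], [-1, -3, 0, 0, 0], [-1, -1, 2, 1.5, 0], [-1, 0, 4, 3, 0], [-1, 0, 4, 3, 0], [-1, 0, 2, 2, 0]]])

```text
clock: 9.05
tool_pos: [0.5854, -0.1621, 0.1368]
tool_rot: [0.502, 0.498, -0.5, 0.5]
wrist_force: [0.3, 0.9, -0.5]
opening: 0.0852
```

```bash
python3 go.py .629 -.1885 .09
```

```text
t 9.05 pos [ 0.5854 -0.1621  0.1368] open 0.0852 F [ 0.3  0.9 -0.5] q [ 0.16  0.91  0.13  1.5  -0.15  0.74  0.34]
axes [[0.004, -0.001, -1.0], [1.0, -0.004, 0.004], [-0.004, -1.0, 0.001]] jaw yaw -0.2 turn -0.2
shift cm now [4.7  4.35 2.62]  after turn [4.7  4.34 2.63]
```

Emit:
send_rows(series=[[[-1, 2, 2, 1, 0], [-1, 2, 1, 0.5, 0], [-1, 0, 0, 0, 0], [-1, 0, 0, 0, 0]]])

```text
clock: 9.45
tool_pos: [0.6176, -0.1814, 0.0958]
tool_rot: [0.502, 0.496, -0.501, 0.5]
wrist_force: [0.4, 0.6, 0.0]
opening: 0.0856
```

```bash
python3 go.py .629 -.1885 .03;python3 - <<'E'
from h import *
t=robot.get_image('top');s=robot.get_image('side')
cv2.imwrite('pics/t4.png',cv2.resize(t[190:310,290:430],None,fx=5,fy=5))
cv2.imwrite('pics/s4.png',cv2.resize(s[160:290,290:430],None,fx=5,fy=5))
E
```

```text
t 9.45 pos [ 0.6176 -0.1814  0.0958] open 0.0856 F [0.4 0.6 0. ] q [ 0.18  1.02  0.13  1.37 -0.15  0.76  0.35]
axes [[0.005, -0.003, -1.0], [1.0, -0.007, 0.005], [-0.007, -1.0, 0.003]] jaw yaw -0.4 turn -0.4
shift cm now [6.59 1.11 0.68]  after turn [6.59 1.11 0.69]
```

View pics/t4.png

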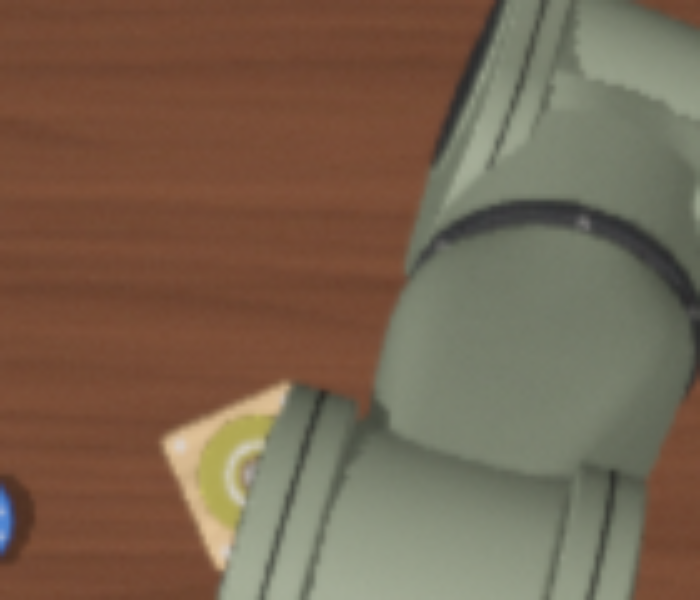

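View pics/s4.png

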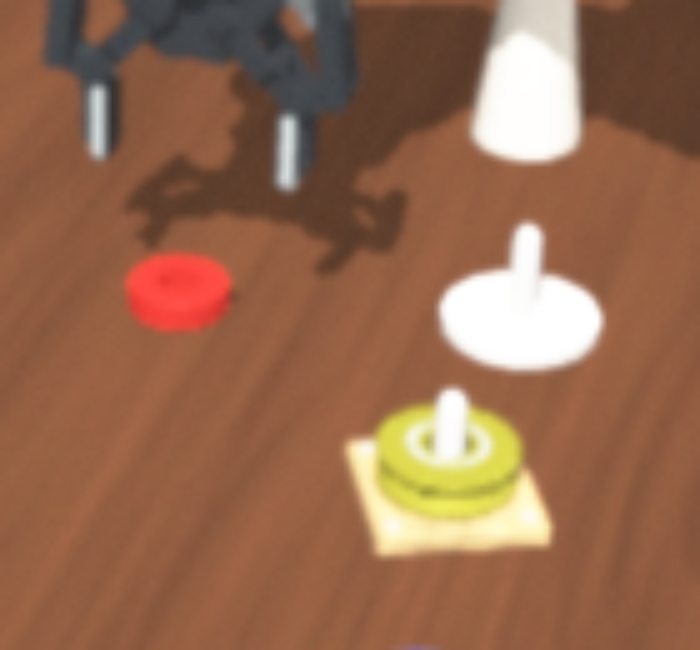

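Emit:
send_rows(series=[[[-1, 0, 1, 0.6, 0], [-1, 0, 0, 0, 0], [-1, 1.5, 0, 0, 0], [-1, 1.5, 0, 0, 0], [-1, 0, 0, 0, 0], [-1, 0, 0, 0, 0]]])

```text
clock: 10.15
tool_pos: [0.6267, -0.1854, 0.0669]
tool_rot: [0.502, 0.496, -0.5, 0.501]
wrist_force: [0.1, -0.0, 1.2]
opening: 0.0853
```

```bash
python3 go.py .629 -.1885 .029
```

```text
t 10.15 pos [ 0.6267 -0.1854  0.0669] open 0.0853 F [ 0.1 -0.   1.2] q [ 0.19  1.07  0.12  1.34 -0.16  0.73  0.36]
axes [[0.007, -0.002, -1.0], [1.0, -0.005, 0.007], [-0.005, -1.0, 0.002]] jaw yaw -0.3 turn -0.3
shift cm now [3.8 0.2 0.3]  after turn [3.8 0.2 0.3]
```

Emit:
send_rows(series=[[[-1, 1.2, 0.2, 0.3, 0], [-1, 1.4, 0, 0, 0], [-1, 0.9, 0, 0, 0], [-1, 0.2, 0, 0, 0], [-1, 0, 0, 0, 0], [-1, 0, 0, 0, 0]]])

```text
clock: 10.75
tool_pos: [0.6288, -0.1887, 0.0262]
tool_rot: [0.502, 0.497, -0.5, 0.501]
wrist_force: [-0.1, -0.3, 0.7]
opening: 0.0854
```

```bash
python3 go.py .629 -.1885 .029
```

```text
t 10.75 pos [ 0.6288 -0.1887  0.0262] open 0.0854 F [-0.1 -0.3  0.7] q [ 0.19  1.13  0.11  1.33 -0.16  0.68  0.36]
axes [[0.006, -0.002, -1.0], [1.0, -0.005, 0.006], [-0.005, -1.0, 0.002]] jaw yaw -0.3 turn -0.3
shift cm now [-0.28  0.02 -0.02]  after turn [-0.28  0.02 -0.02]
```

Emit:
send_rows(series=[[[-1, -0.25, 0, 0, 0], [-1, 0, 0, 0, 0], [0.6, 0, 0, 0, 0], [0.6, 0, 0, 0, 0], [0.6, 0, 0, 0, 0], [0.6, 0, 0, 0, 0], [0.6, 0, 0, 0, 0], [0.6, 0, 0, 0, 0], [0.6, 0, 0, 0, 0], [0.6, 0, 0, 0, 0]]], force=40)

```text
clock: 11.75
tool_pos: [0.6295, -0.1888, 0.0308]
tool_rot: [0.503, 0.496, -0.5, 0.502]
wrist_force: [-0.2, -0.7, 0.5]
opening: 0.0475
```

```bash
python3 go.py .464 -.066 .14
```

```text
t 11.75 pos [ 0.6295 -0.1888  0.0308] open 0.0475 F [-0.2 -0.7  0.5] q [ 0.19  1.13  0.11  1.33 -0.16  0.68  0.36]
axes [[0.008, -0.003, -1.0], [1.0, -0.005, 0.008], [-0.005, -1.0, 0.003]] jaw yaw -0.3 turn -0.3
shift cm now [-11.09 -16.52 -12.17]  after turn [-11.09 -16.46 -12.25]
```

Emit:
send_rows(series=[[[0.6, -2, 0, 0, 0], [0.6, -2.5, 0, 0, 0], [0.6, -2.5, 0, 0, 0], [0.6, -2.5, 0, 0, 0], [0.6, -1, -2, -1.5, 0], [0.6, 0, -3, -2.3, 0], [0.6, 0, -3, -2.3, 0], [0.6, 0, -3, -2.3, 0], [0.6, 0, -3, -2, 0], [0.6, 0, -1.5, -1, 0], [0.6, 0, 0, 0, 0], [0.6, 0, 0, 0, 0]]], force=50)

```text
clock: 12.95
tool_pos: [0.4673, -0.07, 0.1379]
tool_rot: [0.503, 0.496, -0.5, 0.502]
wrist_force: [0.3, -0.6, -0.4]
opening: 0.0468
```

```bash
python3 go.py .464 -.066 .11
```

```text
t 12.95 pos [ 0.4673 -0.07    0.1379] open 0.0468 F [ 0.3 -0.6 -0.4] q [ 0.02  0.77  0.11  1.99 -0.2   0.38  0.28]
axes [[0.009, -0.003, -1.0], [1.0, -0.005, 0.009], [-0.005, -1.0, 0.003]] jaw yaw -0.3 turn -0.3
shift cm now [ 2.79 -0.36 -0.41]  after turn [ 2.79 -0.36 -0.41]
```

Emit:
send_rows(series=[[[0.6, 0.8, -0.3, -0.4, 0], [0.6, 1, 0, 0, 0], [0.6, 0.5, 0, 0, 0], [0.6, 0, 0, 0, 0], [0.6, 0, 0, 0, 0]]])

```text
clock: 13.45
tool_pos: [0.4669, -0.0681, 0.1132]
tool_rot: [0.503, 0.495, -0.5, 0.502]
wrist_force: [-0.3, 0.0, -1.0]
opening: 0.0467
```

```bash
python3 go.py .464 -.066 .061;python3 - <<'E'
from h import *
s=robot.get_image('side')
cv2.imwrite('pics/s5.png',cv2.resize(s[170:290,310:450],None,fx=5,fy=5))
p=robot.get_obs()['tool_pos'];z=p[2]-.0308+.008
A=blob(s,[0,190,100],[5,255,255],proj('side',[p[0],p[1],z]),22);print(onz('side',*A[:2],z),p)
E
```

```text
t 13.45 pos [ 0.4669 -0.0681  0.1132] open 0.0467 F [-0.3  0.  -1. ] q [ 0.02  0.81  0.09  2.02 -0.21  0.31  0.28]
axes [[0.011, -0.004, -1.0], [1.0, -0.007, 0.011], [-0.007, -1.0, 0.004]] jaw yaw -0.4 turn -0.4
shift cm now [ 5.22 -0.35 -0.23]  after turn [ 5.22 -0.35 -0.23]
[ 0.46614153 -0.05824503  0.09046409] [ 0.46690016 -0.06808567  0.11326409]
```

View pics/s5.png

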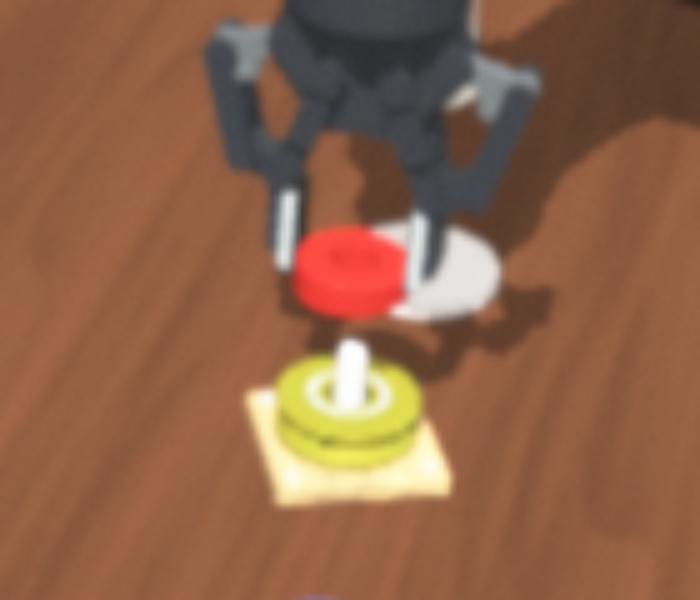

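Run:
```python
from h import *
im=cv2.imread('pics/s5.png');s0=cv2.imread('pics/side0.png')
p=robot.get_obs()['tool_pos'];zb=p[2]-.0308
print('bore now',onz('side',310+353/5-.4,170+258/5-.4,zb+.016),'tcp',p)
s=cv2.resize(im,None,fx=.2,fy=.2,interpolation=cv2.INTER_AREA)
for lo in([0,120,100],[0,150,100],[0,190,100]):
  for hi in ([6,255,255],):
    u=proj('side',[p[0],p[1],zb+.008]);A=blob(s,lo,hi,(u[0]-310,u[1]-170),24)
    B=blob(s0,lo,hi,(325,218),18)
    print(lo,A[2:],onz('side',A[0]+310,A[1]+170,zb+.008),B[2:],onz('side',*B[:2],.008))
cv2.imwrite('pics/r0.png',cv2.resize(s0[200:240,300:350],None,fx=12,fy=12))
```

```text
bore now [ 0.46545515 -0.06435411  0.09846409] tcp [ 0.46690016 -0.06808567  0.11326409]
[0, 120, 100] (348.0, (18.0, 22.0)) [ 0.46760128 -0.06472546  0.09046409] (274.0, (16.0, 20.0)) [ 0.62748154 -0.18686539  0.008     ]
[0, 150, 100] (336.0, (18.0, 22.0)) [ 0.46797621 -0.0644639   0.09046409] (274.0, (16.0, 20.0)) [ 0.62748154 -0.18686539  0.008     ]
[0, 190, 100] (196.5, (13.0, 19.0)) [ 0.46650834 -0.05839762  0.09046409] (160.0, (12.0, 18.0)) [ 0.62574126 -0.18152295  0.008     ]
```

View pics/r0.png

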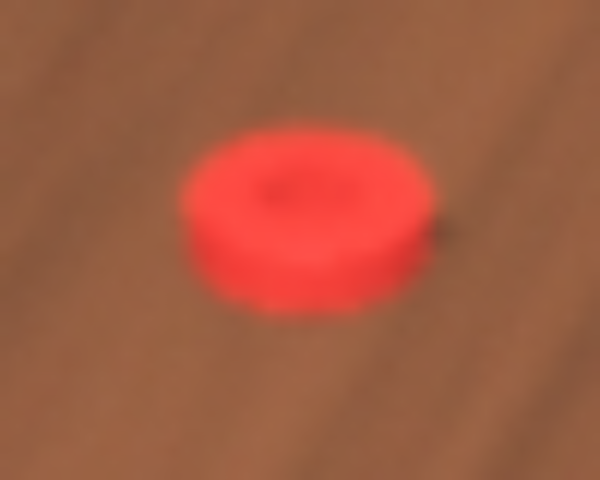

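Emit:
send_rows(series=[[[0.6, 0, -0.3, 0.1, 0], [0.6, 0, 0, 0, 0], [0.6, 1, 0, 0, 0], [0.6, 1, 0, 0, 0], [0.6, 1, 0, 0, 0], [0.6, 0, 0, 0, 0], [0.6, 0, 0, 0, 0]]])

```text
clock: 14.2
tool_pos: [0.4641, -0.0695, 0.0805]
tool_rot: [0.503, 0.495, -0.5, 0.502]
wrist_force: [0.7, 0.4, -0.5]
opening: 0.0472
```

```bash
python3 go.py .464 -.068 .061
```

```text
t 14.2 pos [ 0.4641 -0.0695  0.0805] open 0.0472 F [ 0.7  0.4 -0.5] q [ 0.04  0.88  0.06  2.04 -0.22  0.22  0.29]
axes [[0.011, -0.004, -1.0], [1.0, -0.007, 0.011], [-0.007, -1.0, 0.004]] jaw yaw -0.4 turn -0.4
shift cm now [ 1.95 -0.03 -0.16]  after turn [ 1.95 -0.03 -0.16]
```

Emit:
send_rows(series=[[[0.6, 0.7, 0, -0.1, 0], [0.6, 0.7, 0, 0, 0], [0.6, 0.3, 0, 0, 0], [0.6, 0.1, 0, 0, 0], [0.6, 0, 0, 0, 0], [0.6, 0, 0, 0, 0]]])

```text
clock: 14.8
tool_pos: [0.4645, -0.0684, 0.0611]
tool_rot: [0.503, 0.494, -0.5, 0.502]
wrist_force: [0.2, 0.8, 0.1]
opening: 0.0469
```

```bash
python3 go.py .464 -.068 .061
```

```text
t 14.8 pos [ 0.4645 -0.0684  0.0611] open 0.0469 F [0.2 0.8 0.1] q [ 0.05  0.92  0.05  2.05 -0.22  0.17  0.29]
axes [[0.011, -0.004, -1.0], [1.0, -0.007, 0.011], [-0.007, -1.0, 0.004]] jaw yaw -0.4 turn -0.4
shift cm now [ 0.01 -0.05 -0.04]  after turn [ 0.01 -0.05 -0.04]
```

Release, rise, head for the collar at (0.638, 0.189).

Emit:
send_rows(series=[[[-1, 0, 0, 0, 0], [-1, 0, 0, 0, 0], [-1, 0, 0, 0, 0], [-1, 0, 0, 0, 0], [-1, 0, 0, 0, 0], [-1, -2, 0, 0, 0], [-1, -3, 0, 0, 0], [-1, -2, 0, 0, 0], [-1, 0, 3, -4, 0], [-1, 0, 3, -4, 0], [-1, 0, 3, -4, 0], [-1, 0, 3, -4, 0]]])

```text
clock: 16.0
tool_pos: [0.5852, 0.0876, 0.1363]
tool_rot: [0.505, 0.491, -0.503, 0.5]
wrist_force: [-0.1, -1.5, -1.0]
opening: 0.0855
```

```bash
python3 go.py .638 .189 .09
```

```text
t 16.0 pos [0.5852 0.0876 0.1363] open 0.0855 F [-0.1 -1.5 -1. ] q [-0.32  0.9   0.22  1.57 -0.26  0.69  0.01]
axes [[0.011, -0.006, -1.0], [1.0, -0.017, 0.011], [-0.017, -1.0, 0.006]] jaw yaw -1.0 turn -1.0
shift cm now [  4.62   5.05 -10.26]  after turn [  4.62   5.23 -10.17]
```

Emit:
send_rows(series=[[[-1, 1, 1.5, -3.5, 0], [-1, 1.5, 1.5, -3, 0], [-1, 1.5, 1, -2, 0], [-1, 0, 0, 0, 0], [-1, 0, 0, 0, 0]]])

```text
clock: 16.5
tool_pos: [0.6293, 0.1825, 0.094]
tool_rot: [0.504, 0.494, -0.5, 0.502]
wrist_force: [0.6, -1.7, -0.0]
opening: 0.0855
```

```bash
python3 go.py .638 .189 .03;python3 - <<'E'
from h import *
s=robot.get_image('side')
cv2.imwrite('pics/s6.png',cv2.resize(s[200:340,220:420],None,fx=4,fy=4))
E
```

```text
t 16.5 pos [0.6293 0.1825 0.094 ] open 0.0855 F [ 0.6 -1.7 -0. ] q [-0.44  1.04  0.24  1.33 -0.29  0.79 -0.12]
axes [[0.012, -0.004, -1.0], [1.0, -0.009, 0.012], [-0.009, -1.0, 0.004]] jaw yaw -0.5 turn -0.5
shift cm now [ 6.4   0.78 -0.68]  after turn [ 6.4   0.79 -0.67]
```

View pics/s6.png

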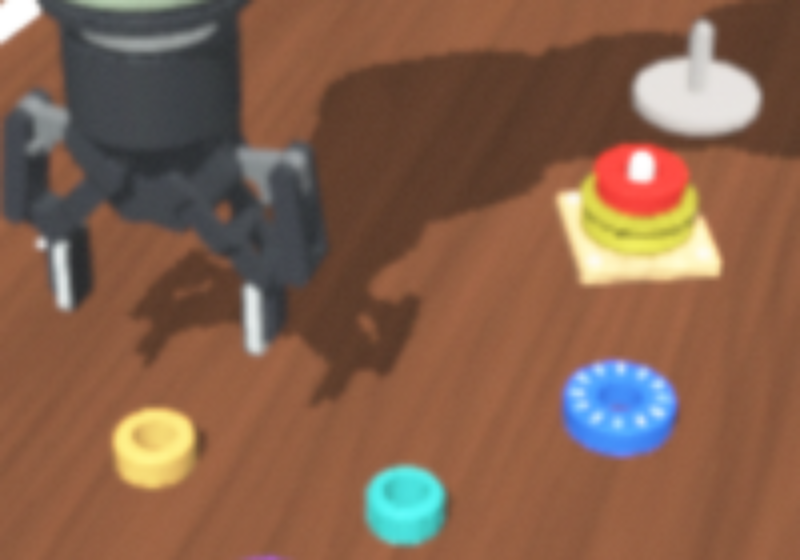

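Ring is seated flat on the pulley, post through it. On to the collar.

Emit:
send_rows(series=[[[-1, 0, 0.7, -0.6, 0], [-1, 0, 0, 0, 0], [-1, 1.4, 0, 0, 0], [-1, 1.4, 0, 0, 0], [-1, 0, 0, 0, 0], [-1, 0, 0, 0, 0]]])

```text
clock: 17.15
tool_pos: [0.6361, 0.1842, 0.0652]
tool_rot: [0.505, 0.492, -0.502, 0.501]
wrist_force: [0.7, -0.2, 0.4]
opening: 0.085
```

```bash
python3 go.py .638 .1885 .03
```

```text
t 17.15 pos [0.6361 0.1842 0.0652] open 0.085 F [ 0.7 -0.2  0.4] q [-0.43  1.09  0.24  1.31 -0.29  0.76 -0.12]
axes [[0.012, -0.005, -1.0], [1.0, -0.014, 0.012], [-0.014, -1.0, 0.005]] jaw yaw -0.8 turn -0.8
shift cm now [ 3.52  0.15 -0.45]  after turn [ 3.52  0.15 -0.45]
```

Emit:
send_rows(series=[[[-1, 1.1, 0.15, -0.4, 0], [-1, 1.2, 0, 0, 0], [-1, 0.6, 0, 0, 0], [-1, 0.1, 0, 0, 0], [-1, 0, 0, 0, 0], [-1, 0, 0, 0, 0]]])

```text
clock: 17.75
tool_pos: [0.638, 0.1882, 0.0323]
tool_rot: [0.505, 0.492, -0.502, 0.501]
wrist_force: [0.2, 0.7, -0.2]
opening: 0.0856
```

```bash
python3 go.py .638 .1885 .03
```

```text
t 17.75 pos [0.638  0.1882 0.0323] open 0.0856 F [ 0.2  0.7 -0.2] q [-0.43  1.15  0.23  1.3  -0.3   0.72 -0.12]
axes [[0.012, -0.005, -1.0], [1.0, -0.014, 0.012], [-0.014, -1.0, 0.005]] jaw yaw -0.8 turn -0.8
shift cm now [ 0.23  0.   -0.03]  after turn [ 0.23  0.   -0.03]
```

Emit:
send_rows(series=[[[-1, 0.1, 0, 0, 0], [0.8, 0, 0, 0, 0], [0.8, 0, 0, 0, 0], [0.8, 0, 0, 0, 0], [0.8, 0, 0, 0, 0], [0.8, 0, 0, 0, 0], [0.8, 0, 0, 0, 0], [0.8, 0, 0, 0, 0], [0.8, 0, 0, 0, 0], [0.8, 0, 0, 0, 0]]], force=40)

```text
clock: 18.75
tool_pos: [0.6384, 0.1883, 0.0328]
tool_rot: [0.506, 0.492, -0.501, 0.501]
wrist_force: [0.2, 0.1, 1.3]
opening: 0.036
```

```bash
python3 go.py .464 -.067 .14
```

```text
t 18.75 pos [0.6384 0.1883 0.0328] open 0.036 F [0.2 0.1 1.3] q [-0.43  1.15  0.23  1.3  -0.3   0.72 -0.12]
axes [[0.013, -0.005, -1.0], [1.0, -0.014, 0.013], [-0.014, -1.0, 0.004]] jaw yaw -0.8 turn -0.8
shift cm now [-10.83 -16.94  25.82]  after turn [-10.83 -17.3   25.58]
```

Emit:
send_rows(series=[[[0.8, -2, 0, 0, 0], [0.8, -2.5, 0, 0, 0], [0.8, -2.5, 0, 0, 0], [0.8, -2.5, 0, 0, 0], [0.8, -1, -2, 3, 0], [0.8, 0, -2.5, 4, 0], [0.8, 0, -2.5, 4, 0], [0.8, 0, -2.5, 4, 0], [0.8, 0, -2.5, 4, 0], [0.8, 0, -2.5, 3.5, 0], [0.8, 0, -1, 1, 0], [0.8, 0, 0, 0, 0]]], force=50)

```text
clock: 19.95
tool_pos: [0.472, -0.0518, 0.1407]
tool_rot: [0.505, 0.492, -0.501, 0.502]
wrist_force: [0.3, 0.4, -0.4]
opening: 0.0355
```

```bash
python3 go.py .464 -.067 .13
```

```text
t 19.95 pos [ 0.472  -0.0518  0.1407] open 0.0355 F [ 0.3  0.4 -0.4] q [-0.04  0.76  0.13  1.99 -0.23  0.39  0.26]
axes [[0.015, -0.006, -1.0], [1.0, -0.012, 0.015], [-0.012, -1.0, 0.006]] jaw yaw -0.7 turn -0.7
shift cm now [ 1.06 -0.8   1.52]  after turn [ 1.06 -0.82  1.51]
```

Emit:
send_rows(series=[[[0.8, 0.8, -0.7, 1.2, 0], [0.8, 0, 0, 0, 0], [0.8, 0, 0, 0, 0], [0.8, 0, 0, 0, 0]]])

```text
clock: 20.35
tool_pos: [0.4673, -0.0618, 0.1328]
tool_rot: [0.506, 0.492, -0.499, 0.503]
wrist_force: [-0.3, -0.3, -0.2]
opening: 0.0354
```

```bash
python3 go.py .464 -.067 .13;python3 - <<'E'
from h import *
s=robot.get_image('side')
cv2.imwrite('pics/s7.png',cv2.resize(s[170:290,310:450],None,fx=5,fy=5))
p=robot.get_obs()['tool_pos'];z=p[2]-.0328+.009
A=blob(s,[16,80,80],[32,255,255],proj('side',[p[0],p[1],z]),16);print(A,onz('side',*A[:2],z),p)
E
```

```text
t 20.35 pos [ 0.4673 -0.0618  0.1328] open 0.0354 F [-0.3 -0.3 -0.2] q [-0.    0.77  0.12  2.01 -0.23  0.35  0.28]
axes [[0.018, -0.005, -1.0], [1.0, -0.01, 0.018], [-0.01, -1.0, 0.005]] jaw yaw -0.6 turn -0.6
shift cm now [ 0.28 -0.33  0.52]  after turn [ 0.28 -0.34  0.52]
(378.8371448371448, 217.8004158004158, 240.5, (16.0, 17.0)) [ 0.4679207  -0.05934864  0.10906381] [ 0.46740043 -0.06164725  0.13286381]
```

View pics/s7.png

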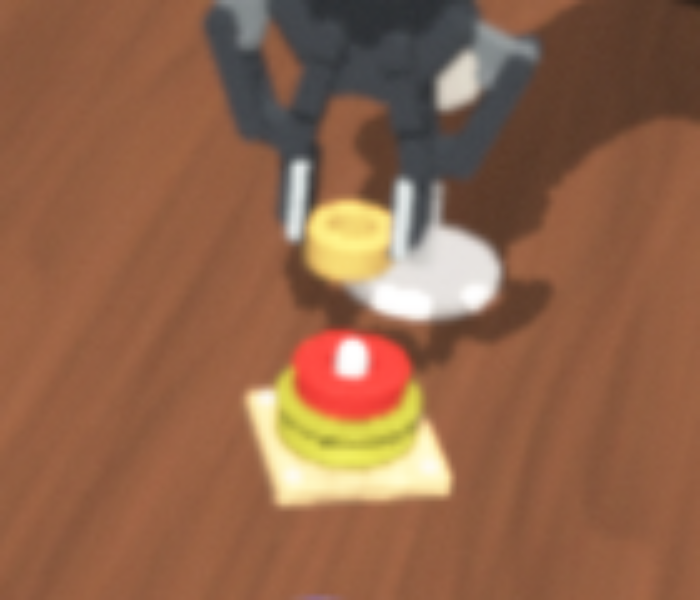

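Emit:
send_rows(series=[[[0.8, 0, -0.3, 0.5, 0], [0.8, 0, 0, 0, 0], [0.8, 0.8, 0, 0, 0], [0.8, 0.8, 0, 0, 0], [0.8, 0.8, 0, 0, 0], [0.8, 0, 0, 0, 0], [0.8, 0, 0, 0, 0]]])

```text
clock: 21.1
tool_pos: [0.4651, -0.066, 0.1063]
tool_rot: [0.505, 0.493, -0.499, 0.503]
wrist_force: [-0.8, -0.0, -0.5]
opening: 0.0358
```

```bash
python3 go.py .464 -.068 .079
```

```text
t 21.1 pos [ 0.4651 -0.066   0.1063] open 0.0358 F [-0.8 -0.  -0.5] q [ 0.02  0.82  0.09  2.03 -0.24  0.27  0.3 ]
axes [[0.018, -0.004, -1.0], [1.0, -0.008, 0.018], [-0.008, -1.0, 0.004]] jaw yaw -0.5 turn -0.5
shift cm now [ 2.73 -0.15  0.19]  after turn [ 2.73 -0.16  0.19]
```

Emit:
send_rows(series=[[[0.8, 0, -0.1, 0.2, 0], [0.8, 0, 0, 0, 0], [0.8, 0.8, 0, 0, 0], [0.8, 0.8, 0, 0, 0], [0.8, 0.5, 0, 0, 0], [0.8, 0, 0, 0, 0], [0.8, 0, 0, 0, 0]]])

```text
clock: 21.8
tool_pos: [0.4644, -0.0683, 0.0834]
tool_rot: [0.505, 0.492, -0.499, 0.503]
wrist_force: [0.0, 0.1, -0.1]
opening: 0.036
```

```bash
python3 go.py .464 -.068 .079
```

```text
t 21.8 pos [ 0.4644 -0.0683  0.0834] open 0.036 F [ 0.   0.1 -0.1] q [ 0.04  0.87  0.07  2.05 -0.24  0.21  0.31]
axes [[0.018, -0.004, -1.0], [1.0, -0.008, 0.018], [-0.008, -1.0, 0.004]] jaw yaw -0.5 turn -0.5
shift cm now [ 0.44 -0.05 -0.03]  after turn [ 0.44 -0.05 -0.03]
```

Emit:
send_rows(series=[[[0.8, 0.3, 0, 0, 0], [0.8, 0.1, 0, 0, 0], [0.8, 0, 0, 0, 0], [0.8, 0, 0, 0, 0]]])

```text
clock: 22.2
tool_pos: [0.4646, -0.0683, 0.0794]
tool_rot: [0.505, 0.492, -0.499, 0.504]
wrist_force: [0.1, -0.3, -0.5]
opening: 0.0357
```

```bash
python3 go.py .464 -.068 .079
```

```text
t 22.2 pos [ 0.4646 -0.0683  0.0794] open 0.0357 F [ 0.1 -0.3 -0.5] q [ 0.04  0.88  0.07  2.05 -0.24  0.2   0.31]
axes [[0.018, -0.004, -1.0], [1.0, -0.008, 0.018], [-0.008, -1.0, 0.004]] jaw yaw -0.5 turn -0.5
shift cm now [ 0.04 -0.06 -0.03]  after turn [ 0.04 -0.06 -0.03]
```

Release, rise, then the dial at (0.437, 0.087).

Emit:
send_rows(series=[[[0.8, 0.05, 0, 0, 0], [-1, 0, 0, 0, 0], [-1, 0, 0, 0, 0], [-1, 0, 0, 0, 0], [-1, 0, 0, 0, 0], [-1, 0, 0, 0, 0], [-1, 0, 0, 0, 0], [-1, -2, 0, 0, 0], [-1, -2.5, 0, 0, 0], [-1, -1, 0, -3, 0], [-1, 0, 0, -4, 0], [-1, 0, 0, -4, 0]]])

```text
clock: 23.4
tool_pos: [0.465, 0.0401, 0.1358]
tool_rot: [0.508, 0.489, -0.501, 0.502]
wrist_force: [1.0, 1.5, -0.2]
opening: 0.0855
```

```bash
python3 go.py .437 .087 .09
```

```text
t 23.4 pos [0.465  0.0401 0.1358] open 0.0855 F [ 1.   1.5 -0.2] q [-0.25  0.77  0.16  2.03 -0.3   0.35  0.13]
axes [[0.019, -0.006, -1.0], [1.0, -0.017, 0.02], [-0.017, -1.0, 0.006]] jaw yaw -1.0 turn -1.0
shift cm now [ 4.5  -2.97 -4.67]  after turn [ 4.5  -2.89 -4.72]
```

Emit:
send_rows(series=[[[-1, 1, -1.5, -2.2, 0], [-1, 1.5, -1, -1, 0], [-1, 1, 0, 0, 0], [-1, 0, 0, 0, 0], [-1, 0, 0, 0, 0]]])

```text
clock: 23.9
tool_pos: [0.4402, 0.0796, 0.0997]
tool_rot: [0.507, 0.492, -0.498, 0.504]
wrist_force: [-0.4, -0.1, 0.5]
opening: 0.0852
```

```bash
python3 go.py .437 .087 .03;python3 - <<'E'
from h import *
s=robot.get_image('side')
cv2.imwrite('pics/s8.png',cv2.resize(s[200:340,290:450],None,fx=5,fy=4.2))
E
```

```text
t 23.9 pos [0.4402 0.0796 0.0997] open 0.0852 F [-0.4 -0.1  0.5] q [-0.31  0.83  0.1   2.12 -0.36  0.19  0.1 ]
axes [[0.021, -0.004, -1.0], [1.0, -0.009, 0.021], [-0.009, -1.0, 0.003]] jaw yaw -0.5 turn -0.5
shift cm now [ 6.96 -0.47 -0.76]  after turn [ 6.96 -0.47 -0.76]
```

View pics/s8.png

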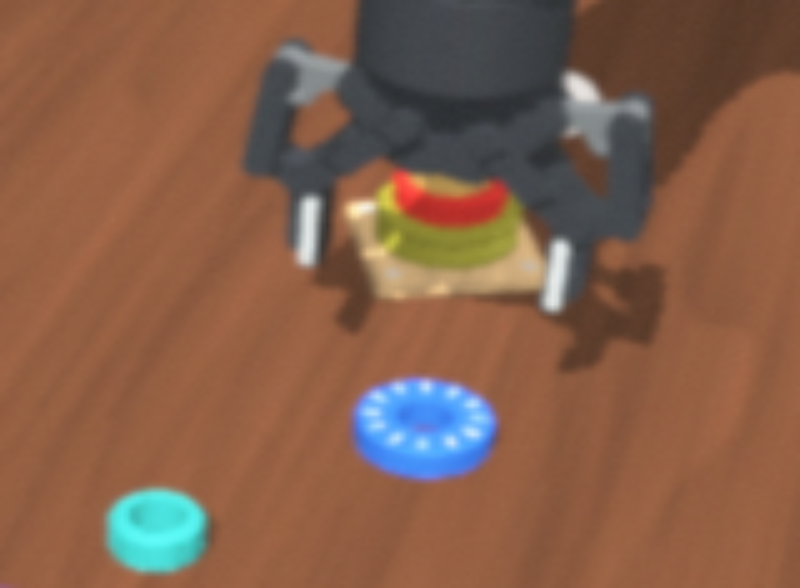

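Emit:
send_rows(series=[[[-1, 0, -0.4, -0.7, 0], [-1, 0, 0, 0, 0], [-1, 1.2, 0, 0, 0], [-1, 1.2, 0, 0, 0], [-1, 0, 0, 0, 0], [-1, 0, 0, 0, 0]]])

```text
clock: 24.55
tool_pos: [0.4377, 0.0868, 0.0773]
tool_rot: [0.508, 0.49, -0.497, 0.504]
wrist_force: [0.7, 0.1, -0.3]
opening: 0.0859
```

```bash
python3 go.py .437 .087 .031
```

```text
t 24.55 pos [0.4377 0.0868 0.0773] open 0.0859 F [ 0.7  0.1 -0.3] q [-0.31  0.87  0.07  2.13 -0.37  0.12  0.09]
axes [[0.025, -0.003, -1.0], [1.0, -0.011, 0.025], [-0.011, -1.0, 0.003]] jaw yaw -0.6 turn -0.6
shift cm now [ 4.62 -0.19 -0.03]  after turn [ 4.62 -0.19 -0.04]
```

Emit:
send_rows(series=[[[-1, 0.8, -0.1, 0, 0], [-1, 0.9, -0.1, 0, 0], [-1, 0.5, 0, 0, 0], [-1, 0, 0, 0, 0], [-1, 0, 0, 0, 0]]])

```text
clock: 25.05
tool_pos: [0.4364, 0.0867, 0.0542]
tool_rot: [0.508, 0.49, -0.497, 0.504]
wrist_force: [1.0, -0.0, 0.5]
opening: 0.0852
```

```bash
python3 go.py .437 .087 .031
```

```text
t 25.05 pos [0.4364 0.0867 0.0542] open 0.0852 F [ 1.  -0.   0.5] q [-0.29  0.92  0.04  2.14 -0.38  0.05  0.09]
axes [[0.026, -0.003, -1.0], [1.0, -0.011, 0.026], [-0.011, -1.0, 0.003]] jaw yaw -0.6 turn -0.6
shift cm now [ 2.32 -0.   -0.04]  after turn [ 2.32 -0.   -0.04]
```

Emit:
send_rows(series=[[[-1, 0.6, 0, 0, 0], [-1, 0.3, 0, 0, 0], [-1, 0, 0, 0, 0], [-1, 0, 0, 0, 0]]])

```text
clock: 25.45
tool_pos: [0.4368, 0.0867, 0.0446]
tool_rot: [0.508, 0.49, -0.497, 0.504]
wrist_force: [0.4, 0.4, 0.8]
opening: 0.0853
```

```bash
python3 go.py .437 .087 .031
```

```text
t 25.45 pos [0.4368 0.0867 0.0446] open 0.0853 F [0.4 0.4 0.8] q [-0.29  0.95  0.03  2.15 -0.38  0.03  0.1 ]
axes [[0.026, -0.003, -1.0], [1.0, -0.011, 0.026], [-0.011, -1.0, 0.003]] jaw yaw -0.6 turn -0.6
shift cm now [ 1.36 -0.02 -0.03]  after turn [ 1.36 -0.02 -0.03]
```

Emit:
send_rows(series=[[[-1, 0, 0.8, 0, 0], [-1, 0, 0, 0, 0], [-1, 0, 0, 0, 0], [-1, 0.4, 0, 0, 0], [-1, 0, 0, 0, 0], [-1, 0, 0, 0, 0]]])

```text
clock: 26.05
tool_pos: [0.4459, 0.0867, 0.0408]
tool_rot: [0.509, 0.49, -0.497, 0.505]
wrist_force: [0.4, -0.3, 0.5]
opening: 0.0856
```

```bash
python3 go.py .446 .087 .032
```

```text
t 26.05 pos [0.4459 0.0867 0.0408] open 0.0856 F [ 0.4 -0.3  0.5] q [-0.29  0.96  0.03  2.12 -0.38  0.05  0.1 ]
axes [[0.027, -0.003, -1.0], [1.0, -0.011, 0.027], [-0.011, -1.0, 0.003]] jaw yaw -0.6 turn -0.6
shift cm now [ 0.88 -0.01 -0.04]  after turn [ 0.88 -0.01 -0.04]
```

Emit:
send_rows(series=[[[-1, 0.5, 0, 0, 0], [-1, 0.3, 0, 0, 0], [-1, 0, 0, 0, 0], [-1, 0, 0, 0, 0]]])

```text
clock: 26.45
tool_pos: [0.4459, 0.0866, 0.0319]
tool_rot: [0.508, 0.49, -0.497, 0.505]
wrist_force: [0.5, -0.2, 0.0]
opening: 0.0853
```

```bash
python3 go.py .446 .087 .032
```

```text
t 26.45 pos [0.4459 0.0866 0.0319] open 0.0853 F [ 0.5 -0.2  0. ] q [-0.28  0.98  0.02  2.12 -0.38  0.03  0.1 ]
axes [[0.026, -0.003, -1.0], [1.0, -0.011, 0.026], [-0.011, -1.0, 0.003]] jaw yaw -0.6 turn -0.6
shift cm now [-0.01  0.01 -0.04]  after turn [-0.01  0.01 -0.04]
```

Emit:
send_rows(series=[[[-1, 0.2, 0, 0, 0], [-1, 0, 0, 0, 0], [0.6, 0, 0, 0, 0], [0.6, 0, 0, 0, 0], [0.6, 0, 0, 0, 0], [0.6, 0, 0, 0, 0], [0.6, 0, 0, 0, 0], [0.6, 0, 0, 0, 0], [0.6, 0, 0, 0, 0], [0.6, 0, 0, 0, 0]]], force=30)

```text
clock: 27.45
tool_pos: [0.446, 0.0866, 0.0305]
tool_rot: [0.509, 0.49, -0.496, 0.505]
wrist_force: [0.0, 0.1, -0.7]
opening: 0.0521
```

```bash
python3 go.py .464 -.222 .14;python3 - <<'E'
from h import *
s=robot.get_image('side')
cv2.imwrite('pics/s9.png',cv2.resize(s[220:340,310:450],None,fx=5,fy=5))
E
```

```text
t 27.45 pos [0.446  0.0866 0.0305] open 0.0521 F [ 0.   0.1 -0.7] q [-0.28  0.98  0.02  2.12 -0.38  0.02  0.1 ]
axes [[0.027, -0.003, -1.0], [1.0, -0.01, 0.027], [-0.01, -1.0, 0.002]] jaw yaw -0.6 turn -0.6
shift cm now [-10.81   2.41  30.87]  after turn [-10.81   2.09  30.89]
```

View pics/s9.png

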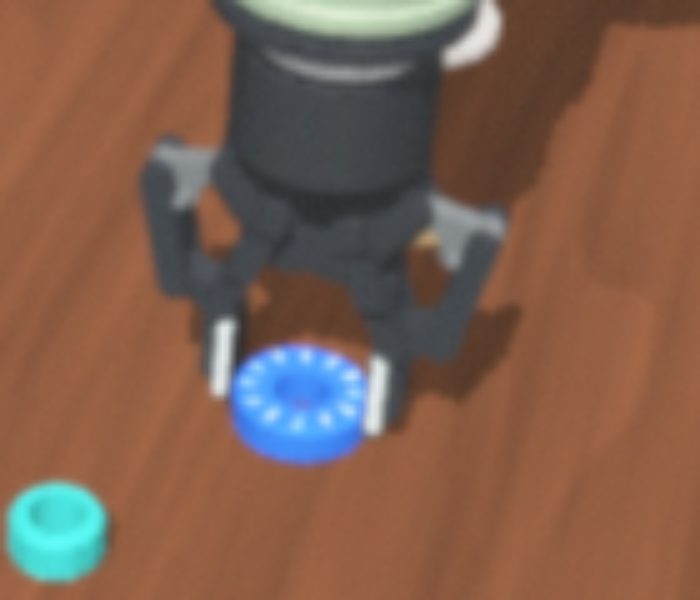

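Emit:
send_rows(series=[[[0.6, -2, 0, 0, 0], [0.6, -2.5, 0, 0, 0], [0.6, -2.5, 0, 0, 0], [0.6, -2.5, 0, 0, 0], [0.6, -2.5, 0.5, 0, 0], [0.6, 0, 0.5, 0, 0], [0.6, 0, 0.3, 3, 0], [0.6, 0, 0.3, 4, 0], [0.6, 0, 0, 4, 0], [0.6, 0, 0, 4, 0], [0.6, 0, 0, 4, 0], [0.6, 0, 0, 4, 0]]], force=45)

```text
clock: 28.7
tool_pos: [0.4573, -0.1457, 0.1525]
tool_rot: [0.506, 0.494, -0.494, 0.506]
wrist_force: [0.1, 0.8, -0.6]
opening: 0.0514
```

```bash
python3 go.py .464 -.222 .12
```

```text
t 28.7 pos [ 0.4573 -0.1457  0.1525] open 0.0514 F [ 0.1  0.8 -0.6] q [ 0.19  0.74  0.11  1.97 -0.19  0.42  0.44]
axes [[0.025, 0.001, -1.0], [1.0, -0.0, 0.025], [0.0, -1.0, -0.001]] jaw yaw -0.0 turn -0.0
shift cm now [3.26 0.59 7.63]  after turn [3.26 0.59 7.63]
```

Emit:
send_rows(series=[[[0.6, 0, 0.2, 3, 0], [0.6, 0, 0.2, 2, 0], [0.6, 0.5, 0, 0.5, 0], [0.6, 0.5, 0, 0, 0], [0.6, 0.5, 0, 0, 0], [0.6, 0, 0, 0, 0], [0.6, 0, 0, 0, 0]]])

```text
clock: 29.4
tool_pos: [0.46, -0.2051, 0.1331]
tool_rot: [0.507, 0.494, -0.495, 0.504]
wrist_force: [-0.2, 0.4, -0.9]
opening: 0.0512
```

```bash
python3 go.py .464 -.222 .12;python3 - <<'E'
from h import *
s=robot.get_image('side')
cv2.imwrite('pics/s10.png',cv2.resize(s[150:280,310:450],None,fx=5,fy=5))
p=robot.get_obs()['tool_pos'];z=p[2]-.0305+.008
A=blob(s,[100,100,80],[125,255,255],proj('side',[p[0],p[1],z]),18);print(A,onz('side',*A[:2],z),p)
E
```

```text
t 29.4 pos [ 0.46   -0.2051  0.1331] open 0.0512 F [-0.2  0.4 -0.9] q [ 0.32  0.8   0.08  1.9  -0.17  0.43  0.52]
axes [[0.021, 0.002, -1.0], [1.0, -0.005, 0.021], [-0.005, -1.0, -0.002]] jaw yaw -0.3 turn -0.3
shift cm now [1.32 0.38 1.69]  after turn [1.32 0.38 1.69]
(396.88004822182035, 188.9385171790235, 276.5, (14.0, 22.0)) [ 0.45802541 -0.19901921  0.11065318] [ 0.45999637 -0.20509764  0.13315318]
```

View pics/s10.png

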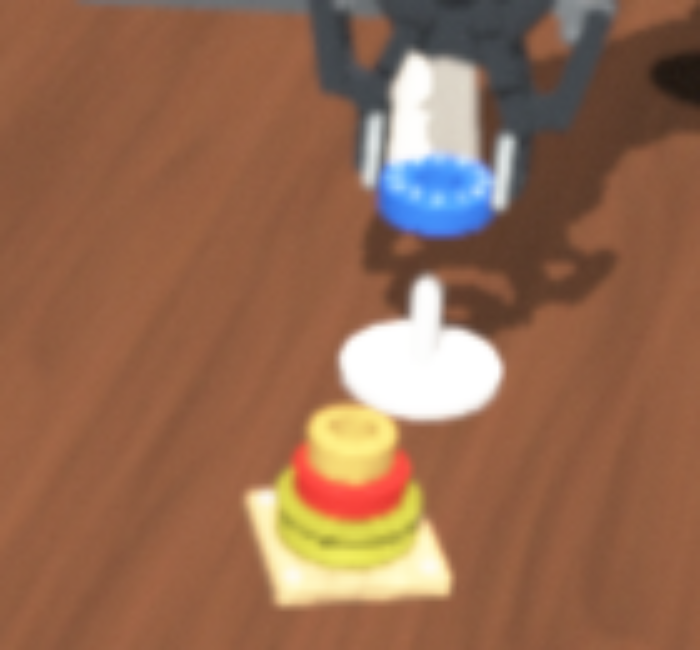

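Run:
```python
from h import *
print('bore',onz('side',398.6,185.2,.1331-.0305+.016))
s0=cv2.imread('pics/side0.png')
print('tip side', onz('side',395.2,205.2,.055))
im=cv2.imread('pics/s10.png');print('tip now',onz('side',310+427/5-.4,150+279/5-.4,.055))
print(proj('side',[.4635,-.2224,.055]))
```

```text
bore [ 0.45555822 -0.20330133  0.1186    ]
tip side [ 0.46212461 -0.2224701   0.055     ]
tip now [ 0.46237881 -0.22133503  0.055     ]
(np.float64(394.6283240661343), np.float64(205.12443547934618))
```

Emit:
send_rows(series=[[[0.6, 0, 0.4, 1, 0], [0.6, 0, 0, 0.5, 0], [0.6, 0, 0, 0, 0], [0.6, 0, 0, 0, 0]]])

```text
clock: 29.85
tool_pos: [0.4648, -0.2211, 0.1337]
tool_rot: [0.507, 0.494, -0.495, 0.504]
wrist_force: [-0.0, 0.5, 0.2]
opening: 0.0517
```

```bash
python3 go.py .465 -.2235 .09
```

```text
t 29.85 pos [ 0.4648 -0.2211  0.1337] open 0.0517 F [-0.   0.5  0.2] q [ 0.34  0.81  0.08  1.86 -0.16  0.46  0.54]
axes [[0.022, 0.002, -1.0], [1.0, -0.004, 0.022], [-0.003, -1.0, -0.002]] jaw yaw -0.2 turn -0.2
shift cm now [ 4.37 -0.07  0.25]  after turn [ 4.37 -0.08  0.25]
```

Emit:
send_rows(series=[[[0.6, 0.8, -0.05, 0.2, 0], [0.6, 1, -0.05, 0, 0], [0.6, 1, 0, 0, 0], [0.6, 0.7, 0, 0, 0], [0.6, 0, 0, 0, 0], [0.6, 0, 0, 0, 0]]])

```text
clock: 30.45
tool_pos: [0.464, -0.2227, 0.0947]
tool_rot: [0.507, 0.495, -0.495, 0.504]
wrist_force: [0.5, -0.2, -0.2]
opening: 0.0515
```

```bash
python3 go.py .465 -.2235 .041;python3 - <<'E'
from h import *
s=robot.get_image('side')
cv2.imwrite('pics/s11.png',cv2.resize(s[170:260,340:450],None,fx=6,fy=6))
E
```

```text
t 30.45 pos [ 0.464  -0.2227  0.0947] open 0.0515 F [ 0.5 -0.2 -0.2] q [ 0.36  0.88  0.06  1.88 -0.17  0.37  0.55]
axes [[0.021, 0.003, -1.0], [1.0, -0.003, 0.021], [-0.003, -1.0, -0.003]] jaw yaw -0.2 turn -0.2
shift cm now [ 5.37 -0.01  0.1 ]  after turn [ 5.37 -0.01  0.1 ]
```

View pics/s11.png

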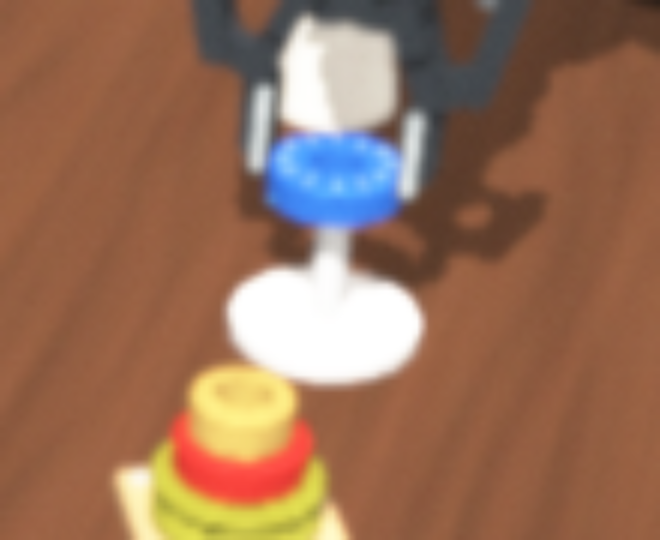

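Well aligned. Lower it.

Emit:
send_rows(series=[[[0.6, 0.8, 0, 0.05, 0], [0.6, 1, -0.05, 0, 0], [0.6, 1, 0, 0, 0], [0.6, 0.9, 0, 0, 0], [0.6, 0.4, 0, 0, 0], [0.6, 0, 0, 0, 0], [0.6, 0, 0, 0, 0]]])

```text
clock: 31.2
tool_pos: [0.4645, -0.2231, 0.0499]
tool_rot: [0.507, 0.495, -0.495, 0.504]
wrist_force: [-0.6, 0.0, -0.9]
opening: 0.0514
```

```bash
python3 go.py .464 -.2235 .041
```

```text
t 31.2 pos [ 0.4645 -0.2231  0.0499] open 0.0514 F [-0.6  0.  -0.9] q [ 0.37  0.96  0.04  1.89 -0.17  0.27  0.55]
axes [[0.021, 0.003, -1.0], [1.0, -0.003, 0.021], [-0.003, -1.0, -0.003]] jaw yaw -0.2 turn -0.2
shift cm now [ 0.89 -0.07  0.05]  after turn [ 0.89 -0.07  0.05]
```

Emit:
send_rows(series=[[[0.6, 0.5, 0, 0, 0], [0.6, 0.3, 0, 0, 0], [0.6, 0.1, 0, 0, 0], [0.6, 0, 0, 0, 0], [0.6, 0, 0, 0, 0]]])

```text
clock: 31.7
tool_pos: [0.465, -0.2232, 0.0409]
tool_rot: [0.507, 0.494, -0.495, 0.504]
wrist_force: [-0.8, -0.0, -0.0]
opening: 0.0516
```

```bash
python3 go.py .464 -.2235 .041
```

```text
t 31.7 pos [ 0.465  -0.2232  0.0409] open 0.0516 F [-0.8 -0.  -0. ] q [ 0.37  0.98  0.04  1.89 -0.17  0.25  0.56]
axes [[0.022, 0.002, -1.0], [1.0, -0.003, 0.022], [-0.003, -1.0, -0.002]] jaw yaw -0.2 turn -0.2
shift cm now [-0.01 -0.1   0.03]  after turn [-0.01 -0.1   0.03]
```

Emit:
send_rows(series=[[[-1, 0, 0, 0, 0], [-1, 0, 0, 0, 0], [-1, 0, 0, 0, 0], [-1, 0, 0, 0, 0], [-1, 0, 0, 0, 0], [-1, 0, 0, 0, 0], [-1, -2, 0, 0, 0], [-1, -3, 0, 0, 0], [-1, -3, 0, 0, 0], [-1, -2, 0, 0, 0], [-1, -1, 0, -3, 0], [-1, 0, 0, -4, 0]]])

```text
clock: 32.9
tool_pos: [0.4621, -0.1562, 0.1553]
tool_rot: [0.508, 0.492, -0.497, 0.503]
wrist_force: [1.6, 1.4, -0.2]
opening: 0.0857
```

Emit:
send_rows(series=[[[-1, 0, 0, -4.5, 0], [-1, 0, 0, -4.5, 0], [-1, 0, 0, -4.5, 0], [-1, 0, 0, -4.5, 0], [-1, 0, 0, -4.5, 0], [-1, 0, 0, -4.5, 0], [-1, 0, 0, -4.5, 0], [-1, 0, 0, -3, 0], [-1, 0, 0, 0, 0], [-1, 0, 0, 0, 0]]])

```text
clock: 33.9
tool_pos: [0.4635, 0.2075, 0.1561]
tool_rot: [0.508, 0.493, -0.494, 0.504]
wrist_force: [-0.1, 0.2, -0.4]
opening: 0.0851
```

```bash
python3 go.py .437 .239 .09;python3 - <<'E'
from h import *
s=robot.get_image('side');t=robot.get_image('top')
cv2.imwrite('pics/s12.png',cv2.resize(s[180:420,290:450],None,fx=2.5,fy=2.5,interpolation=cv2.INTER_CUBIC))
cv2.imwrite('pics/t12.png',cv2.resize(t[180:330,160:440],None,fx=2.5,fy=2.5,interpolation=cv2.INTER_CUBIC))
E
```

```text
t 33.9 pos [0.4635 0.2075 0.1561] open 0.0851 F [-0.1  0.2 -0.4] q [-0.64  0.78  0.27  1.88 -0.37  0.51 -0.12]
axes [[0.025, 0.002, -1.0], [1.0, -0.005, 0.025], [-0.005, -1.0, -0.002]] jaw yaw -0.3 turn -0.3
shift cm now [ 6.55 -2.83 -3.13]  after turn [ 6.55 -2.82 -3.14]
```

View pics/s12.png

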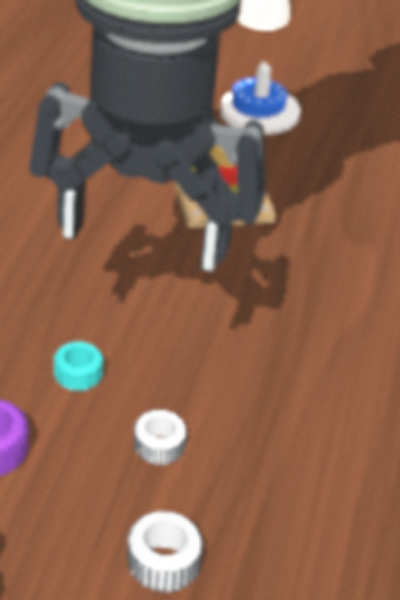

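View pics/t12.png

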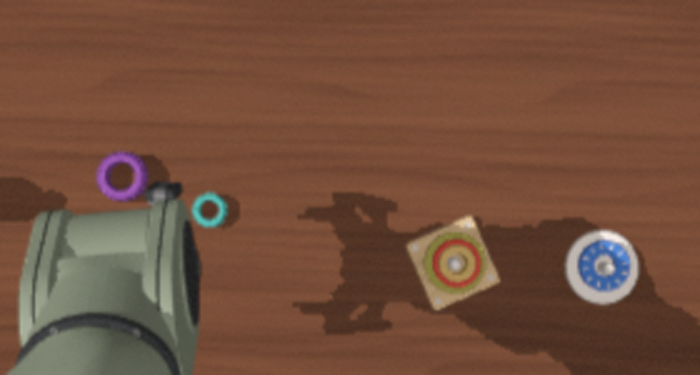

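Emit:
send_rows(series=[[[-0.4, 1, -1.3, -1.5, 0], [-0.4, 1.5, -1, -1, 0], [-0.4, 2, 0, 0, 0], [-0.4, 1, 0, 0, 0], [-0.4, 0, 0, 0, 0], [-0.4, 0, 0, 0, 0]]])

```text
clock: 34.6
tool_pos: [0.4442, 0.2262, 0.1005]
tool_rot: [0.511, 0.489, -0.497, 0.502]
wrist_force: [0.2, 0.6, 0.2]
opening: 0.0598
```

```bash
python3 go.py .437 .239 .031
```

```text
t 34.6 pos [0.4442 0.2262 0.1005] open 0.0598 F [0.2 0.6 0.2] q [-0.65  0.86  0.2   1.95 -0.43  0.35 -0.13]
axes [[0.027, 0.001, -1.0], [0.999, -0.017, 0.027], [-0.017, -1.0, -0.002]] jaw yaw -1.0 turn -1.0
shift cm now [ 6.93 -0.93 -1.26]  after turn [ 6.93 -0.91 -1.27]
```

Emit:
send_rows(series=[[[-0.4, 0, -0.8, -1.1, 0], [-0.4, 0, 0, 0, 0], [-0.4, 1.2, 0, 0, 0], [-0.4, 1.2, 0, 0, 0], [-0.4, 0, 0, 0, 0], [-0.4, 0, 0, 0, 0]]])

```text
clock: 35.2
tool_pos: [0.4374, 0.2378, 0.0757]
tool_rot: [0.512, 0.489, -0.497, 0.502]
wrist_force: [-0.3, 0.5, 1.0]
opening: 0.0596
```

```bash
python3 go.py .437 .239 .031;python3 - <<'E'
from h import *
s=robot.get_image('side')
cv2.imwrite('pics/s13.png',cv2.resize(s[260:420,270:430],None,fx=4,fy=3.7))
E
```

```text
t 35.2 pos [0.4374 0.2378 0.0757] open 0.0596 F [-0.3  0.5  1. ] q [-0.66  0.91  0.17  1.96 -0.45  0.28 -0.14]
axes [[0.029, 0.002, -1.0], [0.999, -0.019, 0.029], [-0.019, -1.0, -0.003]] jaw yaw -1.1 turn -1.1
shift cm now [ 4.47 -0.18 -0.11]  after turn [ 4.47 -0.18 -0.11]
```

View pics/s13.png

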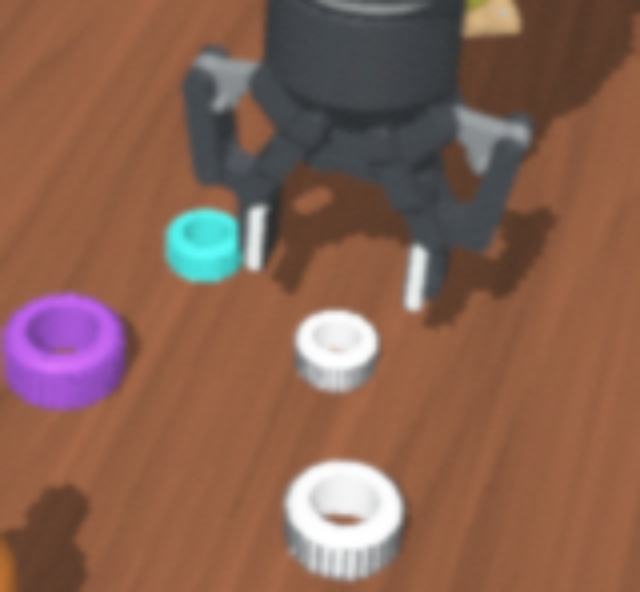

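Emit:
send_rows(series=[[[-0.4, 1.1, -0.15, -0.1, 0], [-0.4, 1.3, 0, 0, 0], [-0.4, 1.1, 0, 0, 0], [-0.4, 0.4, 0, 0, 0], [-0.4, 0, 0, 0, 0], [-0.4, 0, 0, 0, 0]]])

```text
clock: 35.85
tool_pos: [0.4371, 0.2389, 0.0339]
tool_rot: [0.513, 0.488, -0.497, 0.502]
wrist_force: [-0.3, -0.4, -0.1]
opening: 0.0596
```

```bash
python3 go.py .437 .239 .031
```

```text
t 35.85 pos [0.4371 0.2389 0.0339] open 0.0596 F [-0.3 -0.4 -0.1] q [-0.64  0.99  0.12  1.97 -0.47  0.18 -0.13]
axes [[0.03, 0.002, -1.0], [0.999, -0.019, 0.03], [-0.019, -1.0, -0.003]] jaw yaw -1.1 turn -1.1
shift cm now [ 0.28 -0.02 -0.01]  after turn [ 0.28 -0.02 -0.01]
```

Emit:
send_rows(series=[[[-0.4, 0.15, 0, 0, 0], [-0.4, 0, 0, 0, 0], [0.9, 0, 0, 0, 0], [0.9, 0, 0, 0, 0], [0.9, 0, 0, 0, 0], [0.9, 0, 0, 0, 0], [0.9, 0, 0, 0, 0], [0.9, 0, 0, 0, 0], [0.9, 0, 0, 0, 0]]], force=40)

```text
clock: 36.75
tool_pos: [0.4376, 0.2393, 0.0337]
tool_rot: [0.513, 0.488, -0.496, 0.502]
wrist_force: [0.2, -0.3, -0.5]
opening: 0.0324
```

```bash
python3 go.py .465 -.223 .14
```

```text
t 36.75 pos [0.4376 0.2393 0.0337] open 0.0324 F [ 0.2 -0.3 -0.5] q [-0.64  0.99  0.11  1.97 -0.47  0.18 -0.13]
axes [[0.031, 0.003, -1.0], [0.999, -0.019, 0.031], [-0.019, -1.0, -0.004]] jaw yaw -1.1 turn -1.1
shift cm now [-10.68   3.94  46.13]  after turn [-10.68   3.08  46.2 ]
```

Emit:
send_rows(series=[[[0.9, -2, 0, 0, 0], [0.9, -2.5, 0, 0, 0], [0.9, -2.5, 0, 0, 0], [0.9, -2.5, 0, 0, 0], [0.9, -2.5, 0.5, 0, 0], [0.9, -0.5, 0.5, 0, 0], [0.9, 0, 0.5, 3, 0], [0.9, 0, 0.5, 4, 0], [0.9, 0, 0.5, 4, 0], [0.9, 0, 0.5, 4, 0], [0.9, 0, 0.3, 4, 0], [0.9, 0, 0.3, 4, 0]]], force=50)

```text
clock: 37.95
tool_pos: [0.4659, 0.0057, 0.1606]
tool_rot: [0.511, 0.492, -0.493, 0.504]
wrist_force: [1.4, -0.0, -0.5]
opening: 0.0317
```

Emit:
send_rows(series=[[[0.9, 0, 0, 4, 0], [0.9, 0, 0, 4, 0], [0.9, 0, 0, 4, 0], [0.9, 0, 0, 4, 0], [0.9, 0, 0, 3, 0], [0.9, 0, 0, 1, 0], [0.9, 0, 0, 0, 0], [0.9, 0, 0, 0, 0]]])

```text
clock: 38.75
tool_pos: [0.4618, -0.2072, 0.1557]
tool_rot: [0.512, 0.491, -0.496, 0.501]
wrist_force: [-0.1, -0.2, -0.3]
opening: 0.0318
```

```bash
python3 go.py .465 -.223 .12
```

```text
t 38.75 pos [ 0.4618 -0.2072  0.1557] open 0.0318 F [-0.1 -0.2 -0.3] q [ 0.31  0.76  0.1   1.88 -0.18  0.49  0.53]
axes [[0.026, 0.006, -1.0], [1.0, -0.016, 0.026], [-0.015, -1.0, -0.006]] jaw yaw -0.9 turn -0.9
shift cm now [3.57 0.26 1.59]  after turn [3.57 0.23 1.6 ]
```

Emit:
send_rows(series=[[[0.9, 0.8, 0.2, 1.4, 0], [0.9, 1, 0, 0, 0], [0.9, 0.8, 0, 0, 0], [0.9, 0, 0, 0, 0], [0.9, 0, 0, 0, 0]]])

```text
clock: 39.25
tool_pos: [0.4653, -0.2181, 0.1267]
tool_rot: [0.511, 0.493, -0.494, 0.502]
wrist_force: [-0.0, 0.3, -0.0]
opening: 0.0321
```

```bash
python3 go.py .465 -.223 .12;python3 - <<'E'
from h import *
s=robot.get_image('side')
cv2.imwrite('pics/s14.png',cv2.resize(s[160:260,340:450],None,fx=6,fy=6))
E
```

```text
t 39.25 pos [ 0.4653 -0.2181  0.1267] open 0.0321 F [-0.   0.3 -0. ] q [ 0.34  0.82  0.08  1.87 -0.18  0.44  0.55]
axes [[0.025, 0.008, -1.0], [1.0, -0.01, 0.025], [-0.01, -1.0, -0.008]] jaw yaw -0.6 turn -0.6
shift cm now [ 0.67 -0.04  0.49]  after turn [ 0.67 -0.04  0.49]
```

View pics/s14.png

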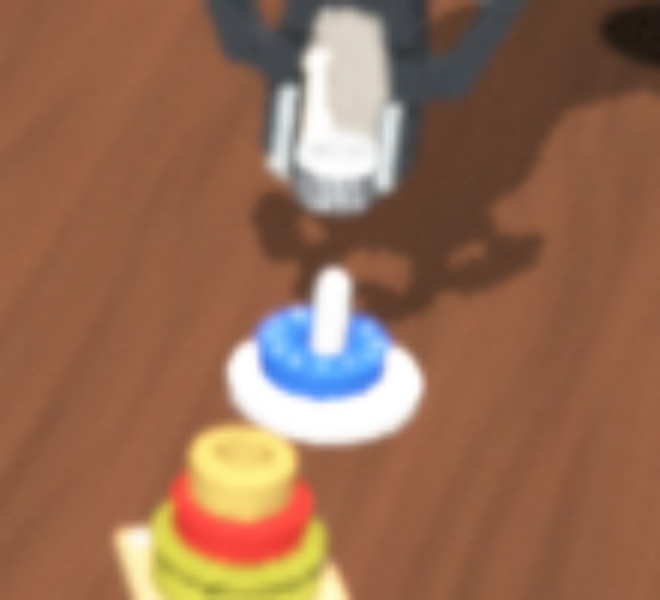

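Run:
```python
from h import *
print(onz('side',396.3,184.9,.113),onz('side',395.1,204.9,.055))
```

```text
[ 0.46266927 -0.21434131  0.113     ] [ 0.46265277 -0.22386681  0.055     ]
```

Emit:
send_rows(series=[[[0.9, 0, 0, 0.6, 0], [0.9, 0, 0, 0, 0], [0.9, 0.8, 0, 0, 0], [0.9, 0.8, 0, 0, 0], [0.9, 0, 0, 0, 0], [0.9, 0, 0, 0, 0]]])

```text
clock: 39.9
tool_pos: [0.4658, -0.2244, 0.1098]
tool_rot: [0.511, 0.493, -0.494, 0.502]
wrist_force: [0.5, 0.8, -0.0]
opening: 0.0317
```

```bash
python3 go.py .465 -.225 .0597;python3 - <<'E'
from h import *
s=robot.get_image('side')
cv2.imwrite('pics/s15.png',cv2.resize(s[160:260,340:450],None,fx=6,fy=6))
E
```

```text
t 39.9 pos [ 0.4658 -0.2244  0.1098] open 0.0317 F [ 0.5  0.8 -0. ] q [ 0.36  0.85  0.07  1.87 -0.18  0.41  0.56]
axes [[0.026, 0.008, -1.0], [1.0, -0.01, 0.026], [-0.01, -1.0, -0.008]] jaw yaw -0.6 turn -0.6
shift cm now [ 5.   -0.21  0.1 ]  after turn [ 5.   -0.21  0.1 ]
```

View pics/s15.png

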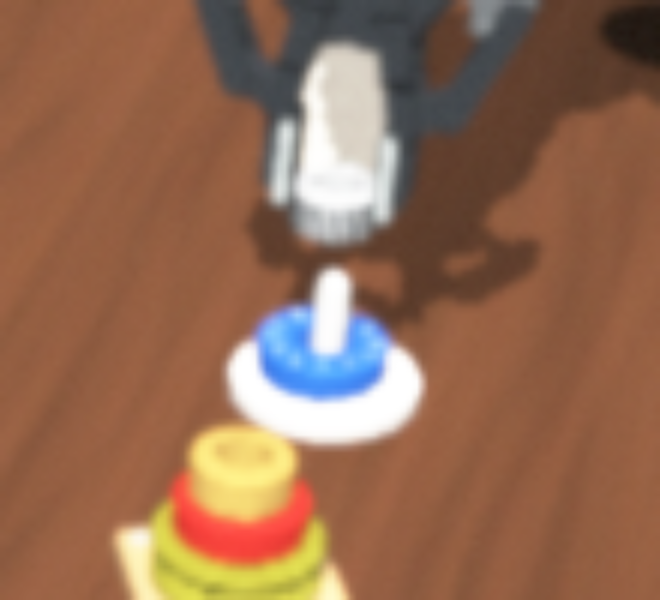

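Aligned; lower until the tip is about to enter, then on.

Emit:
send_rows(series=[[[0.9, 0.6, -0.15, 0, 0], [0.9, 0.8, 0, 0, 0], [0.9, 0.8, 0, 0, 0], [0.9, 0.3, 0, 0, 0], [0.9, 0, 0, 0, 0], [0.9, 0, 0, 0, 0]]])

```text
clock: 40.55
tool_pos: [0.4648, -0.2241, 0.0823]
tool_rot: [0.511, 0.493, -0.494, 0.502]
wrist_force: [-0.2, -0.9, -0.5]
opening: 0.0316
```

```bash
python3 go.py .464 -.2245 .0597
```

```text
t 40.55 pos [ 0.4648 -0.2241  0.0823] open 0.0316 F [-0.2 -0.9 -0.5] q [ 0.36  0.9   0.06  1.89 -0.19  0.34  0.57]
axes [[0.026, 0.008, -1.0], [1.0, -0.01, 0.026], [-0.01, -1.0, -0.008]] jaw yaw -0.6 turn -0.6
shift cm now [ 2.26 -0.14  0.06]  after turn [ 2.26 -0.14  0.06]
```

Emit:
send_rows(series=[[[0.9, 0.7, -0.1, 0, 0], [0.9, 0.7, 0, 0, 0], [0.9, 0.5, 0, 0, 0], [0.9, 0.2, 0, 0, 0], [0.9, 0, 0, 0, 0], [0.9, 0, 0, 0, 0]]])

```text
clock: 41.15
tool_pos: [0.4646, -0.2239, 0.0597]
tool_rot: [0.511, 0.493, -0.494, 0.502]
wrist_force: [-1.2, 0.5, 2.0]
opening: 0.0316
```

```bash
python3 go.py .464 -.2245 .0597;python3 - <<'E'
from h import *
s=robot.get_image('side')
cv2.imwrite('pics/s16.png',cv2.resize(s[160:260,340:450],None,fx=6,fy=6))
E
```

```text
t 41.15 pos [ 0.4646 -0.2239  0.0597] open 0.0316 F [-1.2  0.5  2. ] q [ 0.37  0.94  0.05  1.89 -0.19  0.29  0.57]
axes [[0.026, 0.008, -1.0], [1.0, -0.01, 0.026], [-0.01, -1.0, -0.008]] jaw yaw -0.6 turn -0.6
shift cm now [-0.   -0.06  0.06]  after turn [-0.   -0.06  0.06]
```

View pics/s16.png

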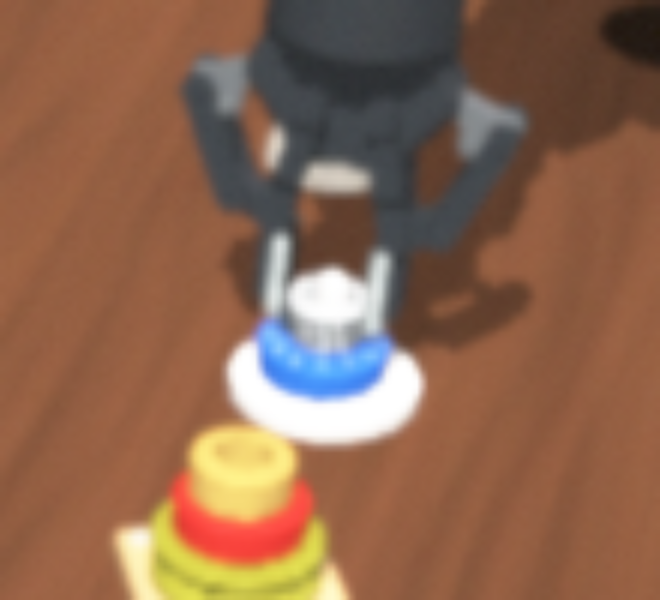

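Seated (2 N contact). Release and withdraw upward.

Emit:
send_rows(series=[[[-1, 0, 0, 0, 0], [-1, 0, 0, 0, 0], [-1, 0, 0, 0, 0], [-1, 0, 0, 0, 0], [-1, 0, 0, 0, 0], [-1, 0, 0, 0, 0], [-1, -1.5, 0, 0, 0], [-1, -2.5, 0, 0, 0], [-1, -3, 0, 0, 0], [-1, -3, 0, 0, 0], [-1, -2, 0, 0, 0], [-1, 0, 0, 0, 0]]])

```text
clock: 42.4
tool_pos: [0.4608, -0.2248, 0.1841]
tool_rot: [0.511, 0.493, -0.494, 0.502]
wrist_force: [0.3, -0.5, -0.6]
opening: 0.0853
```

Emit:
send_rows(series=[[[-1, 0, 2, -3, 0], [-1, 0, 3, -4, 0], [-1, 0, 3, -4, 0], [-1, 0, 3, -4, 0], [-1, 0, 2, -4, 0], [-1, 0, 0, -4, 0], [-1, 0, 0, -4, 0], [-1, 0, 0, -3, 0], [-1, 0, 0, -1, 0], [-1, 0, 0, 0, 0], [-1, 0, 0, 0, 0]]])

```text
clock: 43.5
tool_pos: [0.5967, 0.0938, 0.1823]
tool_rot: [0.51, 0.493, -0.497, 0.5]
wrist_force: [-0.4, -0.7, -0.2]
opening: 0.0858
```

Run:
```python
from h import *
s=robot.get_image('side');t=robot.get_image('top');print(robot.get_obs()['clock'],robot.get_obs()['tool_pos'])
cv2.imwrite('pics/s17.png',cv2.resize(s[180:280,340:450],None,fx=6,fy=6))
cv2.imwrite('pics/t17.png',t)
cv2.imwrite('pics/t17z.png',cv2.resize(t[255:315,310:430],None,fx=6,fy=6))
cv2.imwrite('pics/s17f.png',s)
```

```text
43.6 [0.59682865 0.09326339 0.18256147]
```

View pics/s17.png

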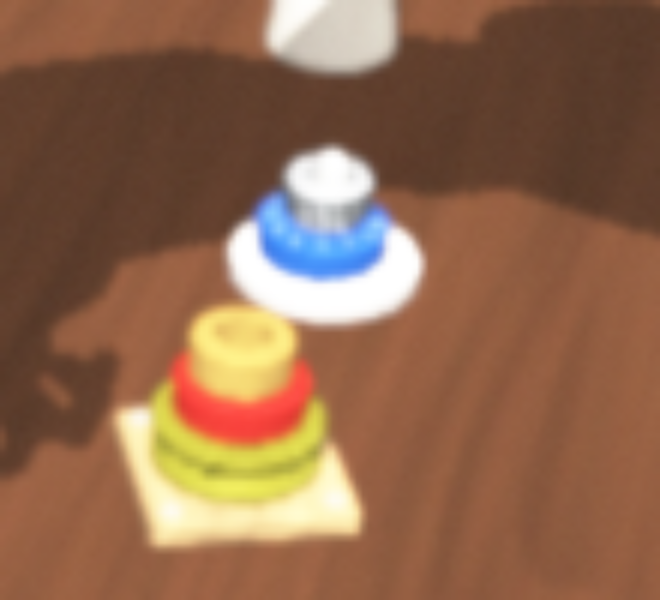

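View pics/t17.png

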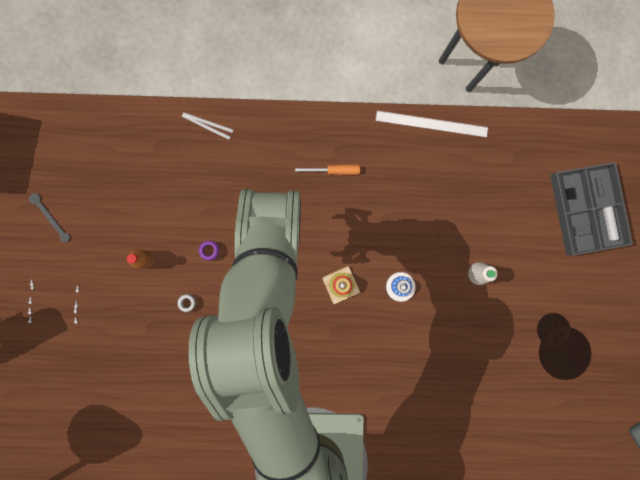

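View pics/t17z.png

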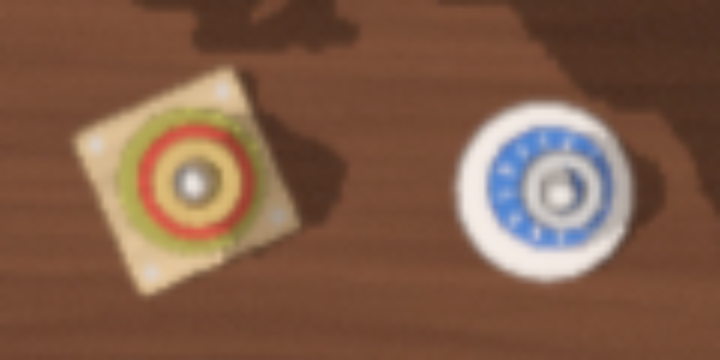

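```bash
python3 -c "
from bench import robot
print(robot.job_done())"
```

```text
the job is handed in; nothing more can be done
None
```

All five parts are threaded, released and handed in. The square spindle holds the olive pulley, red ring and brass collar, bottom to top. The round spindle holds the blue dial with the smaller grey nut on it. The clock read 43.6 s at my last check, well under the 99 s limit.

**Seating:** The last top and side pictures show both stacks upright and flat, with the post through every bore. At each release the tool was within about 1 mm of the height worked out for a seated part. The highest wrist force I read after a move was about 2 N.

**Bystanders:** The oil bottle, thread cone, screwdriver, purple ring and large grey nut look unmoved in the final top picture. The arm hid the turquoise ring in that picture. I last saw it at its place while picking up the nut, and I did not recheck it afterwards.

**Disagreements:** The side camera read about 2 mm further in y than the top camera. I corrected for it, and it is well inside the 4.5 mm bore clearance. The tool also drifted to about 1.5° of tilt, which did not show in the seated parts. The dial lay near the arm's inner reach, where joint 6 came within about 0.02 rad of its limit. I gripped it about 9 mm off-centre and let the jaws centre it.

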